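# Nip an earthing lug in the bench crimper, three clicks

### The job

Lay the long-barrelled copper cable lug in the lower die of the bench crimper, pushed in from the robot's side with the barrel's open end facing the robot and the middle of the lug in the jaws, and let go of it. Then push the upper handle down exactly three clicks of its ratchet, which brings the jaws down onto the barrel without crimping it, and finish still holding the handle pressed down there. Leave the other things on the bench where they are.

Things in the scene. Friction and masses are not known exactly. Their poses are not given: they have to be found in the camera images.
- lug: The lug to crimp: bare copper, the longest of three (90 mm; the others under 60). Round barrel 13 mm across, 66 mm long, then a flat palm 18 x 4 mm with a bolt hole, flush with the underside. Lies palm down, about 55 g. Origin: centre of mass, on its underside, mid-length; x along the barrel to the palm, z up. Barrel from x = -46 (open end) to +20 mm, axis at z = 6.5; palm's end at x = +44.
- lug_mouth (a point): Centre of the open end of the lug's barrel, 46 mm from the lug's origin along -x, 6.5 mm above its underside.
- crimper: Ratchet crimping tool fixed on edge in a bench holder with a grey foot 110 x 160 mm. Origin: bench surface under the holder. Jaws towards +y, two handles towards -y, its -x side faces the robot. Side plates 22 mm thick in x; the holder (68 mm thick in x) stands only at y = -58 to +18 mm below z = 88 mm, so the space in front of (-x) and behind the jaws is free.
- die (a point): Middle of the lower die's flat bottom, (0, 85, 118) mm in the crimper's frame, same axes. An upward trough 24 mm long in x, bottom 9.6 mm wide, flanks at 60 degrees to 7 mm high, 18 mm wide. The lug's underside rests on the bottom and balances. The open upper die stands 30 mm above, its jaw's top 60 mm, so the lug goes in along +x; at the third click the sprung upper die just meets the barrel.
- handle_pin (a point): Centre of the pin about which the upper handle turns, at (0, 12, 134) mm in the crimper's frame; the pin lies along the crimper's x.
- handle (a joint): Angle of the sprung upper handle, rad: 0 open (0.70 rad above level, its rest), grows as it is pushed down. Clicks come at about 0.18, 0.28, 0.38, 0.48; the handle cannot rise back past a click. Pushing 175 mm from the pin takes 1 to 2 N at first, climbs unevenly to 5 to 12 N on each tooth and falls to under half (mostly under 3 N) as it clicks, then climbs again: 3 to 6 N within 0.03 rad.
- grip_top (a point): A point on the upper face of the upper handle's black rubber grip: 165 mm from the pin along the handle, 11 mm above the handle's centre line; its y axis points along the handle back to the pin, z out of the upper face. The grip is 24 mm wide (crimper's x), 22 mm thick, and runs from 85 to 215 mm from the pin. Push down on it with closed fingers, following its arc.
- lug_short: A shorter copper lug of the same diameter, 50 mm long: not wanted.
- lug_small: A small copper lug, 41 mm long, 9 mm in diameter: not wanted.
- stripper: Fibre stripping pliers with two yellow handles, 160 mm long, lying on the bench.
- snips: Snips with two red handles, 160 mm long, lying on the bench.
- cup: Clear plastic cup, 72 mm in diameter, 85 mm high.
- cleaver: Dark fibre cleaver, 64 x 62 mm, 45 mm high.
- connector0: Small green fibre connector, 47 mm long.
- connector1: Small green fibre connector, 47 mm long.
Not all that is in view belongs to the job. Leave any green or turquoise look-alike of the lug alone.

How it is judged:
On the way, in this order (a step that is already met when the one before it is completed fails the run):
1. the lug lies in the lower die, let go, the handle not yet clicked (x of lug in the frame of die between -0.01 and 0.01 m and y of lug in the frame of die between -0.004 and 0.004 m and z of lug in the frame of die between -0.003 and 0.004 m and contact force between the fingers and lug below 0.1 N and linear speed of lug below 0.02 m/s and value of joint handle below 0.15 rad), for 0.2 s.
2. the third click is made with the lug in the die (value of joint handle between 0.38 and 0.472 rad and x of lug in the frame of die between -0.011 and 0.011 m), for 0.2 s.
At the end, for the whole second after the job is handed in: Handle still, past its third click and not the fourth (joint 0.38 to 0.472 rad), the robot pressing its grip with over 1 N; the long lug untouched in the lower die, origin within 11 mm along x and 4 mm in y and z, along the die within 0.2 rad, open end on the robot's side (all of step 2 and velocity of joint handle between -0.05 and 0.05 rad/s and contact force between any of the fingers, the arm and handle above 1 N and y of lug in the frame of die between -0.004 and 0.004 m and z of lug in the frame of die between -0.004 and 0.004 m and angle between the x axis of lug and the x axis of crimper, either way round below 0.2 rad and x of lug_mouth in the frame of die below -0.02 m and contact force between each of the arm, the fingers and lug below 0.1 N); the arm keeps its last pose, push and grip.
It fails at once if a fourth click is made: the barrel is crimped with no cable in it (value of joint handle above 0.482 rad).
It fails at once if another thing on the bench is disturbed (moved more than 25 mm) (distance of any of lug_short, lug_small, stripper, snips, cup, cleaver, connector0, connector1 from where it was at the start of the episode above 0.025 m).
It also fails if it takes over 72 s, if anything falls off the work surface, if the arm or the gripper's body presses on something with over 40 N, if the wrist force passes 120 N, or if a joint passes its speed limit or range.

### The arm

A 6-joint arm with a two-finger parallel gripper is mounted at the origin on the work surface. World frame = base frame: x ahead of the robot, y to its left, z up, the work surface at z = 0. Lengths are in m, angles in rad, forces in N, time in s.
With the tool pointing down it reaches from about 0.3 to 0.875 m from the base axis. Payload 6.4 kg.
Tool frame: the origin (TCP) lies midway between the tips of the shut fingers; the grasp point (between the pads) lies 19 mm behind it; x points along the fingers, z is the direction in which the jaws open and shut, and the axes are right-handed (so a half turn about x gives the same grasp; the last joint's range is limited). The gripper opens to 85 mm and grips with 20 to 120 N. Pads are 22 mm wide; open, the fingers measure 114 mm over their backs; the gripper's body (76 mm by 85 mm) begins 54 mm behind the grasp point. The pads swing forward as they close: fully open they stand 13 mm farther back than shut.
Start: joints at [-1.382, 0.181, 1.607, -0, 1.354, -0.206], TCP at [0.221, -0.531, 0.231] pointing down, gripper open.
Joint ranges: [-2.99, 2.99], [-0.89, 2.07], [0.3, 2.58], [-1.14, 4.28], [0, 2.63], [-3.12, 3.12]. Speed limits (rad/s): [2.57, 2.57, 3.01, 3.14, 3.14, 3.14].

### API

Orientations are given as a 3x3 rotation matrix whose columns are the frame's x, y, z axes.
In Python, from workcell import observe, read_camera, sign_off, outline_of, place_of gives the robot as it stands.
- The arm moves only by the tool servo_tool, never from a script. Its argument "targets" is a list of rows, each an object of numbers: "fingers": the opening, from 0 (shut) to 1 (fully open); "dx", "dy", "dz": the shift along the tool's x, y, z in mm; "ax", "ay", "az": the turn, a rotation vector about the tool's x, y, z in rad. In form: [{"fingers": .., "dx": .., "dy": .., "dz": .., "ax": .., "ay": .., "az": ..}, ...]. A call has 1 to 5 rows; each row is the pose to reach, as a shift and turn from the pose commanded when the call began, along the tool's axes at that moment; what a row does not reach only later rows make up. A row lasts 1/12 s, in which the tool goes at most 41.7 mm and 7.16 degrees, less where a joint would pass 70% of its speed; a pose out of reach is approached as far as the arm can. A call with a gripper value outside its range is refused whole. The fingers move at their own pace and stop on an object; "force" is the grip in N (left out, the last holds). Time passes only in rows, so rows that repeat a pose let the fingers close. It gives the time, the measured TCP pose, the force and the opening at its end, in the units of the state.
- observe(): the state, without advancing time (a new reading comes with each control period).
- read_camera(name): name is "side" or "top" or "wrist"; returns a dict with "pixels" (480x640x3 uint8, blue, green, red), "range_z" (480x640 float32, m along the optical axis (not along the pixel's ray), 0 where there is no reading), "fx", "fy", "cx", "cy" (pixels), "cam_to_world" (4x4, takes a point from camera to world coordinates). Camera axes: x right, y down, z forward; pixel columns grow to the right and rows downward; lengths in m; the calibration is good to about 2 mm. A picture is of the moment at which its call begins.
- sign_off(): hands the job in, once; it reports no verdict.
Trained networks look in a picture, given as the dict that the camera call returned (one of the last four; its "shot" number tells which), for a name from the list of things; names that differ only in an ending like _2 or _b are one class to them, and where a whole thing is asked for, a point or a joint stands for the part that bears it (a point fixed in the world has none). Each returns a list of dicts, best first, with "score" (0 to 1); they miss things now and then, are a little off and sometimes report something else, mostly with a low value. They report only what shows in the picture. A call takes as long as a camera call. They do not tell look-alikes from the thing itself.
- outline_of(target, picture): "pixels" (480x640 bool, what is visible of it) and "bbox" ([left, top, width, height] in pixels, round what is visible of it).
- place_of(target, picture): "at" ([row, column] in pixels: a listed point, or the origin of a listed thing).
The state is a dict: "t": time; "joints": joint angles; "qvel": joint speeds; "joint_torque": joint torques, N m; "tool_pos": TCP position; "eef_rot": TCP orientation; "ft_force": force on the tool from outside, world axes, zero at the start; "wrist_torque": the same for the moment, N m; "grip_width": finger opening in m.
Only numpy, scipy, OpenCV 4.12 (cv2) and the standard library are available. Lean on these libraries where they do the work, as an engineer would, in place of code of your own. Each camera call takes 0.05 s, during which the arm holds its last target. There are 200 camera calls.

## Working session

There is one attempt and no reset: what is moved stays moved. The work goes in short steps, Python scripts to look and compute and a tool call to move; the robot and the scene stay as the last step left them, time stands still between calls to the robot, and variables do not carry over. Pictures are saved under pics/ and viewed, about 8 in all and at most 12, crops included, and the job is handed in when it is done.

Besides the shell and the picture viewer there is one more tool, called after "Request:" as name(argument=value, ...) on one line, values as JSON. servo_tool: Moves the arm, as the interface text tells. Its arguments: {"type":"object","properties":{"targets":{"type":"array"},"force":{"type":"number"}},"required":["targets"]}

```bash
mkdir -p pics; ls; cat > h.py <<'E'
import numpy as np, cv2
from workcell import observe, read_camera, sign_off, outline_of, place_of
def pt(p,r,c,z=None):
    """world point of pixel by depth (median 3x3) or by intersecting plane z"""
    M=p["cam_to_world"]; ray=np.array([(c-p["cx"])/p["fx"],(r-p["cy"])/p["fy"],1.])
    if z is None:
        r0,c0=int(round(r)),int(round(c)); w=p["range_z"][max(r0-1,0):r0+2,max(c0-1,0):c0+2]; w=w[w>0]
        if len(w)==0: return np.full(3,np.nan)
        return M[:3,:3]@(ray*np.median(w))+M[:3,3]
    d=M[:3,:3]@ray; return M[:3,3]+d*(z-M[2,3])/d[2]
def cloud(p,m):
    r,c=np.nonzero(m&(p["range_z"]>0)); d=p["range_z"][r,c]
    X=np.c_[(c-p["cx"])/p["fx"]*d,(r-p["cy"])/p["fy"]*d,d]
    return X@p["cam_to_world"][:3,:3].T+p["cam_to_world"][:3,3]
def proj(p,X):
    M=np.linalg.inv(p["cam_to_world"]); q=M[:3,:3]@np.asarray(X)+M[:3,3]
    return q[1]/q[2]*p["fy"]+p["cy"], q[0]/q[2]*p["fx"]+p["cx"]
E
python3 - <<'E'
from h import *
np.set_printoptions(precision=4,suppress=True)
s=observe(); print(s["tool_pos"],s["eef_rot"].tolist() if hasattr(s["eef_rot"],'tolist') else s["eef_rot"],s["ft_force"],s["grip_width"])
for cam in("top","side"):
    p=read_camera(cam); cv2.imwrite(f"pics/{cam}0.png",p["pixels"])
    print(cam,p["cam_to_world"][:3].round(3).tolist(),p["fx"])
    for n in("lug","lug_mouth","crimper","die","handle_pin","grip_top","lug_short","lug_small"):
        for o in place_of(n,p)[:3]:
            print(n,round(o["score"],2),np.round(o["at"]),pt(p,*o["at"]))
    for o in outline_of("lug",p)[:4]: print("outl",round(o["score"],2),o["bbox"])
E
```

```text
pics
[ 0.2211 -0.5302  0.2304] [[-0.00030401386571201467, 0.9230602004651629, 0.3846553962870961], [0.0016455224939196254, 0.3846553550598921, -0.9230588009869525], [-0.9999985999146656, 0.000352336432630439, -0.0016358568845659899]] [ 0.7677  0.0462 -0.1   ] 0.08533731523142823
top [[-0.008, -0.983, 0.184, 0.348], [-1.0, 0.008, 0.0, 0.021], [-0.002, -0.184, -0.983, 1.264]] 471.87407581647216
lug 0.6 [323. 298.] [0.3713 0.071  0.0152]
lug 0.56 [346. 236.] [0.3143 0.2309 0.0142]
lug_mouth 0.71 [314. 313.] [0.3953 0.031  0.0012]
lug_mouth 0.64 [318. 257.] [0.387  0.1795 0.001 ]
lug_mouth 0.58 [330. 242.] [0.355  0.2162 0.0113]
crimper 0.95 [249. 346.] [ 0.5538 -0.0532  0.0869]
die 0.61 [232. 314.] [0.5814 0.0257 0.1703]
handle_pin 0.87 [239. 342.] [ 0.5678 -0.0407  0.1461]
grip_top 0.61 [242. 399.] [ 0.5413 -0.1599  0.2462]
grip_top 0.6 [211. 176.] [0.6594 0.3842 0.075 ]
grip_top 0.33 [179. 264.] [0.7676 0.1665 0.0096]
lug_short 0.44 [286. 199.] [0.4704 0.3361 0.0056]
lug_small 0.46 [257. 246.] [0.5484 0.2117 0.0035]
lug_small 0.4 [251. 345.] [ 0.5508 -0.0522  0.0809]
outl 0.68 [228.4,
[... 360 characters left out ...]
[335. 351.] [ 0.4127  0.0287 -0.0013]
lug_mouth 0.68 [404. 297.] [0.3605 0.2318 0.0109]
lug_mouth 0.65 [380. 305.] [0.3916 0.1823 0.0076]
crimper 0.94 [279. 329.] [ 0.5558 -0.0389  0.0214]
die 0.74 [252. 292.] [0.5999 0.0335 0.125 ]
die 0.49 [359. 131.] [0.6588 0.4235 0.0349]
die 0.16 [379. 304.] [0.3934 0.1842 0.0111]
handle_pin 0.62 [242. 329.] [ 0.5631 -0.0443  0.1329]
handle_pin 0.21 [358. 178.] [0.6124 0.345  0.0115]
grip_top 0.6 [180. 371.] [ 0.5544 -0.1636  0.251 ]
lug_short 0.59 [404. 217.] [0.4648 0.3468 0.0148]
lug_small 0.61 [360. 179.] [0.6102 0.3458 0.0049]
lug_small 0.54 [338. 244.] [0.5609 0.2112 0.0073]
outl 0.56 [297.9, 400.9, 24.2, 41.0]
outl 0.53 [288.7, 345.9, 18.4, 35.6]
```

```bash
python3 - <<'E'
import cv2,numpy as np
a=cv2.imread("pics/top0.png"); b=cv2.imread("pics/side0.png")
A=cv2.resize(a[190:390,160:430],None,fx=2.96,fy=2.96,interpolation=cv2.INTER_CUBIC); cv2.imwrite("pics/topc.png",A[:600,:800])
B=cv2.resize(b[150:450,100:480],None,fx=2,fy=2,interpolation=cv2.INTER_CUBIC); cv2.imwrite("pics/sidec.png",B)
E
```

```text
(no output)
```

View pics/topc.png

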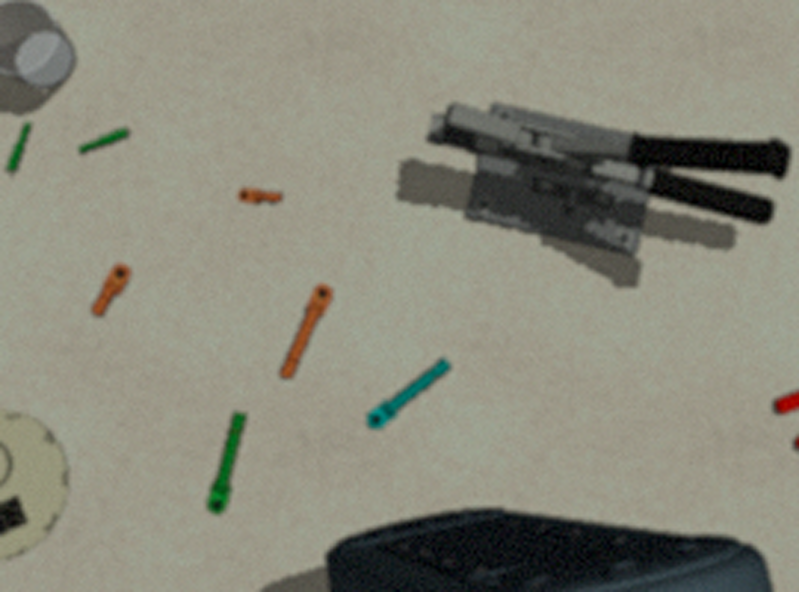

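View pics/sidec.png

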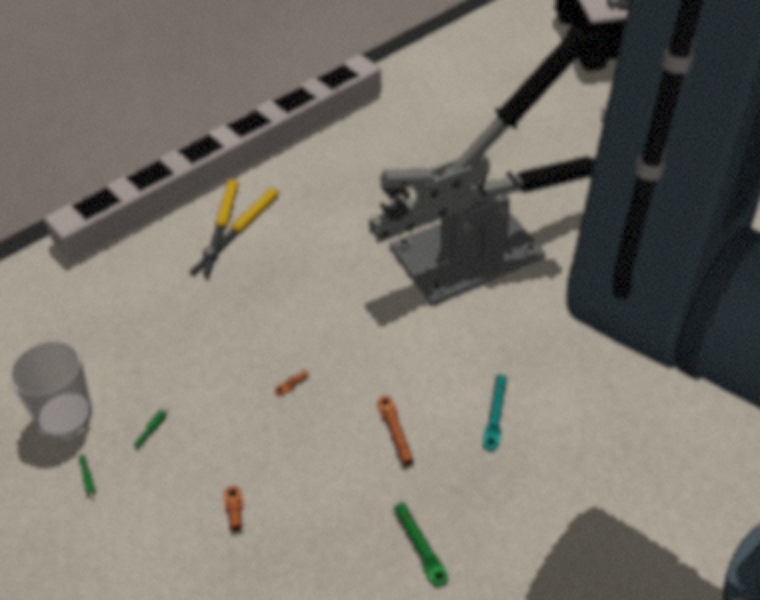

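The top crop shows three copper lugs, given here in full top-image pixels (col,row). The long one runs from (257,317) to (269,288). The short one is at (198,288) and the small one at (248,256). The green (238,345) and turquoise (298,323) long ones are look-alikes. The wanted lug is the long copper one at about (263,302), with its open end at lower left, towards the robot. The crops confirm this.

```bash
cat > m.py <<'E'
from h import *
from scipy.optimize import least_squares
np.set_printoptions(precision=4,suppress=True)
C,S=np.cos(.7),np.sin(.7)
PTS={"die":(0,.085,.118),"handle_pin":(0,.012,.134),"grip_top":(0,.012-.165*C+.011*S,.134+.165*S+.011*C),"crimper":(0,0,0)}
def lugmask(p):
    h=cv2.cvtColor(p["pixels"],cv2.COLOR_BGR2HSV); return (h[...,0]<16)&(h[...,1]>110)&(h[...,2]>60)
E
python3 - <<'E'
from m import *
obs=[];pics={}
for cam in("top","side"):
    p=read_camera(cam); pics[cam]=p
    m=lugmask(p).astype(np.uint8); n,l,st,ce=cv2.connectedComponentsWithStats(m)
    for i in range(1,n):
        if st[i,4]>40:
            X=cloud(p,l==i); 
            ppx=np.argwhere(l==i)
            W=np.array([pt(p,r,c,.008) for r,c in ppx]); mu=W.mean(0); u=np.linalg.svd(W[:,:2]-mu[:2],full_matrices=False)[2][0]; u*=np.sign(u[0]); t=(W[:,:2]-mu[:2])@u
            print(cam,st[i],"mu",mu[:2],"depth-mu",X.mean(0),"yaw",np.arctan2(u[1],u[0]),"len",t.max()-t.min(),"mid",mu[:2]+u*(t.max()+t.min())/2)
    for k in PTS:
        d=place_of(k,p)
        if d: obs.append((cam,k,d[0]["at"],d[0]["score"]))
    o=outline_of("crimper",p)[0]; X=cloud(p,o["pixels"]); pics[cam+"X"]=X
def res(v,full=False):
    c,s=np.cos(v[2]),np.sin(v[2]); r=[]
    for cam,k,at,sc in obs:
        x,y,z=PTS[k]; q=proj(pics[cam],(v[0]+c*x-s*y,v[1]+s*x+c*y,z)); r+=[q[0]-at[0],q[1]-at[1]]
    return np.array(r)
f=least_squares(res,[.56,-.05,-.1],loss="soft_l1"); print("crimper",f.x)
for o,r in zip(obs,res(f.x).reshape(-1,2)): print(o[0],o[1],r.round(1))
c,s=np.cos(f.x[2]),np.sin(f.x[2])
for cam in("top","side"):
    X=pics[cam+"X"]; L=np.c_[(X[:,:2]-f.x[:2])@np.array([[c,-s],[s,c]]),X[:,2]]; np.save(f"L{cam}.npy",L)
    # handle/grip line in top
    g=L[(L[:,2]>.19)&(L[:,1]<-.06)]; 
    if len(g)>20: print(cam,"grip",len(g),g.mean(0),"slope x/y",np.polyfit(g[:,1],g[:,0],1), "width",np.percentile(g[:,0],[2,98]))
    g=L[(L[:,2]<.012)&(L[:,2]>.003)]; print("foot?",np.percentile(g[:,0],[2,50,98]),np.percentile(g[:,1],[2,98]),len(g))
    g=L[(L[:,2]>.1)&(L[:,2]<.2)&(L[:,1]>.03)]; print("jaw",np.percentile(g,[2,50,98],axis=0).tolist(),len(g), np.polyfit(g[:,1],g[:,0],1))
E
```

```text
top [241 254  14   4  46] mu [0.5514 0.2085] depth-mu [0.5519 0.2089 0.0052] yaw 1.5042675287123213 len 0.03545353604010973 mid [0.5513 0.207 ]
top [191 280  13  16  88] mu [0.4686 0.339 ] depth-mu [0.4687 0.3391 0.0076] yaw -0.5621396164564493 len 0.047001833126787254 mid [0.4671 0.3399]
top [255 286  17  32 146] mu [0.4316 0.1629] depth-mu [0.4315 0.1627 0.0099] yaw -0.4240305338364047 len 0.08788621869177986 mid [0.4286 0.1643]
top [422 316  34  27 356] mu [ 0.3597 -0.2994] depth-mu [ 0.3597 -0.2985  0.0117] yaw -1.0916428177549946 len 0.08433313760546883 mid [ 0.3597 -0.2994]
side [238 336  15  11  63] mu [0.5533 0.2154] depth-mu [0.5542 0.2149 0.0066] yaw -1.567935749201532 len 0.038442704595397635 mid [0.5533 0.2139]
side [289 348  17  34 198] mu [0.4336 0.1686] depth-mu [0.4316 0.1702 0.0118] yaw -0.3963865853724901 len 0.08484663744423879 mid [0.4319 0.1693]
side [212 393   9  21 132] mu [0.4716 0.3448] depth-mu [0.4703 0.3453 0.0102] yaw -0.5071878879772466 len 0.04504102360801756 mid [0.4702 0.3456]
crimper [ 0.5648 -0.0543 -0.1973]
top die [-0.9 -2.1]
top handle_pin [3.2 2
[... 179 characters left out ...]
 0.2467] slope x/y [0.0336 0.0026] width [-0.0127  0.0117]
foot? [-0.0505 -0.0187  0.0597] [-0.0929  0.0622] 953
jaw [[-0.004586355842559186, 0.03156283557298291, 0.10298728536975944], [0.002715581577879554, 0.06719185266890113, 0.155875419251303], [0.01747723988117966, 0.10526430685745368, 0.17690360229652494]] 395 [0.0495 0.0011]
side grip 627 [-0.002  -0.1054  0.2431] slope x/y [0.056  0.0039] width [-0.0117  0.0124]
foot? [-0.0485 -0.0145  0.0688] [-0.0872  0.0705] 872
jaw [[-0.003941951213342448, 0.03198683621907077, 0.1009295823882415], [0.0023037363362101784, 0.07307067480435465, 0.12668156159422195], [0.0194436333071591, 0.11156671488072818, 0.1769868110204522]] 815 [ 0.0794 -0.001 ]
```

Request:
servo_tool(targets=[{"fingers": 0.5, "dy": 23, "dz": -28, "ax": -0.117}, {"dy": 46, "dz": -56, "ax": -0.234}, {"dy": 69, "dz": -85, "ax": -0.35}, {"dy": 92, "dz": -113, "ax": -0.467}, {"dy": 115, "dz": -141, "ax": -0.584}])

```text
invalid input
```

Request:
servo_tool(targets=[{"fingers": 0.5, "dx": 0, "dy": 23, "dz": -28, "ax": -0.117, "ay": 0, "az": 0}, {"fingers": 0.5, "dx": 0, "dy": 46, "dz": -56, "ax": -0.234, "ay": 0, "az": 0}, {"fingers": 0.5, "dx": 0, "dy": 69, "dz": -85, "ax": -0.35, "ay": 0, "az": 0}, {"fingers": 0.5, "dx": 0, "dy": 92, "dz": -113, "ax": -0.467, "ay": 0, "az": 0}, {"fingers": 0.5, "dx": 0, "dy": 115, "dz": -141, "ax": -0.584, "ay": 0, "az": 0}])

```text
t: 2.02
tool_pos: [0.2732, -0.3548, 0.2312]
eef_rot: [[0.0, 0.554, 0.833], [0.0, 0.833, -0.554], [-1.0, 0.0, 0.0]]
ft_force: [0.3, 0.7, 0.5]
grip_width: 0.0426
```

Request:
servo_tool(targets=[{"fingers": 0.5, "dx": 0, "dy": 35, "dz": -11, "ax": -0.117, "ay": 0, "az": 0}, {"fingers": 0.5, "dx": 0, "dy": 70, "dz": -22, "ax": -0.234, "ay": 0, "az": 0}, {"fingers": 0.5, "dx": 0, "dy": 104, "dz": -32, "ax": -0.35, "ay": 0, "az": 0}, {"fingers": 0.5, "dx": 0, "dy": 139, "dz": -43, "ax": -0.467, "ay": 0, "az": 0}, {"fingers": 0.5, "dx": 0, "dy": 174, "dz": -54, "ax": -0.584, "ay": 0, "az": 0}])

```text
t: 2.43
tool_pos: [0.3255, -0.1804, 0.2315]
eef_rot: [[0.001, 0.003, 1.0], [-0.001, 1.0, -0.003], [-1.0, -0.001, 0.001]]
ft_force: [1.7, -0.1, 0.1]
grip_width: 0.0428
```

Request:
servo_tool(targets=[{"fingers": 0.5, "dx": 0, "dy": 35, "dz": 10, "ax": -0.117, "ay": 0, "az": 0}, {"fingers": 0.5, "dx": 0, "dy": 70, "dz": 20, "ax": -0.234, "ay": 0, "az": 0}, {"fingers": 0.5, "dx": 0, "dy": 105, "dz": 30, "ax": -0.35, "ay": 0, "az": 0}, {"fingers": 0.5, "dx": 0, "dy": 140, "dz": 40, "ax": -0.467, "ay": 0, "az": 0}, {"fingers": 0.5, "dx": 0, "dy": 175, "dz": 51, "ax": -0.584, "ay": 0, "az": 0}])

```text
t: 2.85
tool_pos: [0.3779, -0.0055, 0.2317]
eef_rot: [[0.001, -0.549, 0.836], [-0.001, 0.836, 0.549], [-1.0, -0.001, 0.001]]
ft_force: [0.7, -0.9, 0.1]
grip_width: 0.0428
```

Request:
servo_tool(targets=[{"fingers": 0.5, "dx": 0, "dy": 20, "dz": 23, "ax": -0.117, "ay": 0, "az": 0}, {"fingers": 0.5, "dx": 0, "dy": 40, "dz": 46, "ax": -0.234, "ay": 0, "az": 0}, {"fingers": 0.5, "dx": 0, "dy": 60, "dz": 70, "ax": -0.35, "ay": 0, "az": 0}, {"fingers": 0.5, "dx": 0, "dy": 80, "dz": 94, "ax": -0.467, "ay": 0, "az": 0}, {"fingers": 0.5, "dx": 0, "dy": 100, "dz": 118, "ax": -0.584, "ay": 0, "az": 0}])

```text
t: 3.27
tool_pos: [0.4225, 0.1426, 0.2315]
eef_rot: [[0.001, -0.919, 0.394], [-0.0, 0.394, 0.919], [-1.0, -0.001, 0.0]]
ft_force: [-0.3, 0.6, 0.3]
grip_width: 0.0428
```

```bash
python3 - <<'E'
from m import *
s=observe(); print(s["t"],s["tool_pos"],s["joints"],s["ft_force"])
p=read_camera("wrist"); print(p["cam_to_world"][:3],p["fx"]); cv2.imwrite("pics/w1.png",p["pixels"])
m=lugmask(p).astype(np.uint8); n,l,st,ce=cv2.connectedComponentsWithStats(m)
for i in range(1,n):
    if st[i,4]>200:
        W=np.array([pt(p,r,c,.0065) for r,c in np.argwhere(l==i)]); mu=W.mean(0); u=np.linalg.svd(W[:,:2]-mu[:2],full_matrices=False)[2][0]; u*=np.sign(u[0]); t=(W[:,:2]-mu[:2])@u
        print(st[i],"mu",mu[:2],"yaw",np.arctan2(u[1],u[0]),"len",t.max()-t.min(),"mid",mu[:2]+u*(t.max()+t.min())/2, cloud(p,l==i).mean(0))
for k in("lug","lug_mouth"):
    for o in place_of(k,p)[:2]: print(k,o["score"],o["at"],pt(p,*o["at"],.0065))
E
```

```text
3.2667 [0.4225 0.1426 0.2315] [ 0.0583 -0.1205  1.916  -0.0001  1.3453 -1.1079] [-0.2804  0.616   0.3278]
[[ 0.3937  0.8784  0.2711  0.354 ]
 [ 0.9192 -0.376  -0.1168  0.1718]
 [-0.0006  0.2951 -0.9555  0.3755]] 396.85545714908795
[536 135  24  49 500] mu [0.4687 0.3481] yaw -0.5409272224882766 len 0.04302380873075255 mid [0.4682 0.3484] [0.4674 0.3461 0.0107]
[348 153  11  92 600] mu [0.4342 0.1707] yaw -0.3987494489358294 len 0.08690638122871171 mid [0.4334 0.1711] [0.4337 0.1707 0.0099]
[425 283  29  17 263] mu [0.5554 0.2175] yaw -1.537254409049189 len 0.02950879294123053 mid [0.5554 0.2156] [0.5556 0.2176 0.0061]
lug 0.97 [202.5, 346.8] [0.4332 0.1647 0.0065]
lug 0.91 [47.8, 371.4] [0.3182 0.2338 0.0065]
lug_mouth 0.79 [227.3, 209.7] [0.4037 0.0343 0.0065]
lug_mouth 0.78 [104.1, 377.6] [0.3624 0.2227 0.0065]
```

View pics/w1.png

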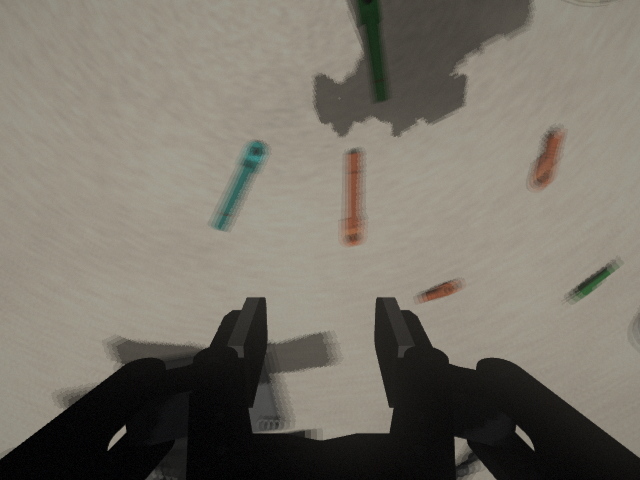

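The wrist view shows the long copper lug at col 352, rows 153-245, parallel to the fingers with its palm towards them. I'll go to about 80 mm above its barrel end and measure again.

Request:
servo_tool(targets=[{"fingers": 0.5, "dx": 40, "dy": 9, "dz": 8, "ax": 0, "ay": 0, "az": 0}, {"fingers": 0.5, "dx": 80, "dy": 18, "dz": 16, "ax": 0, "ay": 0, "az": 0}, {"fingers": 0.5, "dx": 118, "dy": 27, "dz": 23, "ax": 0, "ay": 0, "az": 0}, {"fingers": 0.5, "dx": 140, "dy": 34, "dz": 30, "ax": 0, "ay": 0, "az": 0}, {"fingers": 0.5, "dx": 151, "dy": 34, "dz": 30, "ax": 0, "ay": 0, "az": 0}])

```text
t: 3.83
tool_pos: [0.3995, 0.1815, 0.0768]
eef_rot: [[-0.006, -0.916, 0.401], [-0.001, 0.401, 0.916], [-1.0, 0.005, -0.003]]
ft_force: [0.1, 0.2, 1.2]
grip_width: 0.0429
```

Request:
servo_tool(targets=[{"fingers": 0.5, "dx": 0, "dy": 0, "dz": 0, "ax": 0, "ay": 0, "az": 0}, {"fingers": 0.5, "dx": 0, "dy": 0, "dz": 0, "ax": 0, "ay": 0, "az": 0}])

```text
t: 4.0
tool_pos: [0.4029, 0.1811, 0.0802]
eef_rot: [[-0.001, -0.916, 0.401], [-0.0, 0.401, 0.916], [-1.0, 0.001, -0.001]]
ft_force: [-0.0, -0.8, 0.8]
grip_width: 0.0427
```

```bash
python3 - <<'E'
from m import *
s=observe(); T=np.array(s["tool_pos"]); R=np.array(s["eef_rot"]); print(s["t"],T,R.tolist())
p=read_camera("wrist"); cv2.imwrite("pics/w2.png",p["pixels"])
m=lugmask(p).astype(np.uint8); n,l,st,ce=cv2.connectedComponentsWithStats(m)
for i in range(1,n):
    if st[i,4]>200:
        W=np.array([pt(p,r,c,.0065) for r,c in np.argwhere(l==i)]); mu=W.mean(0); u=np.linalg.svd(W[:,:2]-mu[:2],full_matrices=False)[2][0]; u*=np.sign(u[0]); t=(W[:,:2]-mu[:2])@u
        print(st[i],"mu",mu[:2],"yaw",np.arctan2(u[1],u[0]),"len",t.max()-t.min(),"mid",mu[:2]+u*(t.max()+t.min())/2, "mid in tool mm",(R.T@(np.r_[mu[:2]+u*(t.max()+t.min())/2,.0065]-T))*1000)
print("tip mid proj",proj(p,T))
for k in("lug","lug_mouth"):
    for o in place_of(k,p)[:2]: print(k,o["score"],o["at"],pt(p,*o["at"],.0065))
E
```

```text
4.0 [0.4029 0.1811 0.0802] [[-0.0011708769059809582, -0.9161632060348663, 0.40080370376929647], [-0.0004753032433829298, 0.40080444310283486, 0.916163507500628], [-0.9999992015667302, 0.0008822113926735514, -0.0009047480095401453]]
[ 600  210   40   81 1690] mu [0.4735 0.341 ] yaw -0.5145149131572213 len 0.04866329848005945 mid [0.4718 0.342 ] mid in tool mm [ 73.5518   1.2248 175.0908]
[ 305  238   29  132 2809] mu [0.4329 0.1663] yaw -0.40825459605562814 len 0.08709964718668725 mid [0.4336 0.166 ] mid in tool mm [ 73.6803 -34.2784  -1.5025]
tip mid proj (np.float64(312.5557513673879), np.float64(321.0024726531295))
lug 0.97 [66.9, 349.2] [0.3173 0.234  0.0065]
lug 0.91 [275.1, 141.5] [0.3728 0.0786 0.0065]
lug_mouth 0.81 [236.6, 316.7] [0.3926 0.1829 0.0065]
lug_mouth 0.78 [346.1, 108.0] [0.4056 0.0345 0.0065]
```

View pics/w2.png

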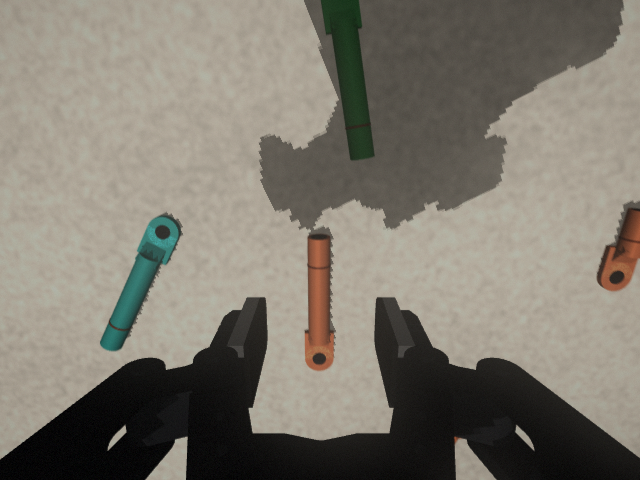

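The lug is centred between the fingers (col 318, mouth at row 237, palm at row 360). I'll descend and grip at lug x ≈ -32 mm.

Request:
servo_tool(targets=[{"fingers": 0.5, "dx": 25, "dy": -3, "dz": -1, "ax": 0, "ay": 0, "az": 0}, {"fingers": 0.5, "dx": 50, "dy": -3, "dz": -1, "ax": 0, "ay": 0, "az": 0}, {"fingers": 0.5, "dx": 68, "dy": -3, "dz": -1, "ax": 0, "ay": 0, "az": 0}, {"fingers": 0.5, "dx": 77, "dy": -3, "dz": -1, "ax": 0, "ay": 0, "az": 0}, {"fingers": 0.5, "dx": 77, "dy": -3, "dz": -1, "ax": 0, "ay": 0, "az": 0}])

```text
t: 4.57
tool_pos: [0.4048, 0.1794, 0.0025]
eef_rot: [[-0.002, -0.917, 0.4], [-0.0, 0.4, 0.917], [-1.0, 0.002, -0.001]]
ft_force: [0.4, 0.7, 0.6]
grip_width: 0.0431
```

Request:
servo_tool(force=40, targets=[{"fingers": 0, "dx": 0, "dy": 0, "dz": 0, "ax": 0, "ay": 0, "az": 0}, {"fingers": 0, "dx": 0, "dy": 0, "dz": 0, "ax": 0, "ay": 0, "az": 0}, {"fingers": 0, "dx": 0, "dy": 0, "dz": 0, "ax": 0, "ay": 0, "az": 0}, {"fingers": 0, "dx": 0, "dy": 0, "dz": 0, "ax": 0, "ay": 0, "az": 0}, {"fingers": 0, "dx": 0, "dy": 0, "dz": 0, "ax": 0, "ay": 0, "az": 0}])

```text
t: 4.98
tool_pos: [0.4068, 0.1801, 0.0047]
eef_rot: [[0.003, -0.917, 0.399], [0.0, 0.399, 0.917], [-1.0, -0.003, 0.001]]
ft_force: [-1.1, 0.5, 7.1]
grip_width: 0.011
```

Request:
servo_tool(targets=[{"fingers": 0, "dx": -30, "dy": 0, "dz": 0, "ax": 0, "ay": 0, "az": 0}, {"fingers": 0, "dx": -60, "dy": 0, "dz": 0, "ax": 0, "ay": 0, "az": 0}, {"fingers": 0, "dx": -90, "dy": -15, "dz": -12, "ax": -0.03, "ay": 0, "az": 0}, {"fingers": 0, "dx": -120, "dy": -32, "dz": -26, "ax": -0.06, "ay": 0, "az": 0}, {"fingers": 0, "dx": -150, "dy": -50, "dz": -40, "ax": -0.08, "ay": 0, "az": 0}])

```text
t: 5.4
tool_pos: [0.4351, 0.123, 0.1553]
eef_rot: [[0.001, -0.947, 0.322], [0.0, 0.322, 0.947], [-1.0, -0.001, 0.0]]
ft_force: [1.0, 0.5, -1.2]
grip_width: 0.0111
```

Request:
servo_tool(targets=[{"fingers": 0, "dx": -15, "dy": -20, "dz": -16, "ax": -0.03, "ay": 0, "az": 0}, {"fingers": 0, "dx": -30, "dy": -40, "dz": -33, "ax": -0.06, "ay": 0, "az": 0}, {"fingers": 0, "dx": -30, "dy": -55, "dz": -52, "ax": -0.085, "ay": 0, "az": 0}, {"fingers": 0, "dx": -30, "dy": -55, "dz": -52, "ax": -0.085, "ay": 0, "az": 0}, {"fingers": 0, "dx": -30, "dy": -55, "dz": -52, "ax": -0.085, "ay": 0, "az": 0}])

```text
t: 5.82
tool_pos: [0.4707, 0.0553, 0.1838]
eef_rot: [[0.001, -0.969, 0.246], [0.0, 0.246, 0.969], [-1.0, -0.001, 0.0]]
ft_force: [-0.7, -0.7, -1.7]
grip_width: 0.0111
```

```bash
cat >> m.py <<'E'
def luginfo(p,R,T,zt):
    """copper lug in camera p: blobs near tool at tool-x = zt plane through world height"""
    m=lugmask(p).astype(np.uint8); n,l,st,ce=cv2.connectedComponentsWithStats(m); out=[]
    for i in range(1,n):
        if st[i,4]>60:
            W=np.array([pt(p,r,c,zt) for r,c in np.argwhere(l==i)]); mu=W.mean(0); u=np.linalg.svd(W[:,:2]-mu[:2],full_matrices=False)[2][0]; u*=np.sign(u[0]); t=(W[:,:2]-mu[:2])@u
            mid=mu[:2]+u*(t.max()+t.min())/2
            print(st[i],"yaw",np.arctan2(u[1],u[0]).round(3),"len",(t.max()-t.min()).round(4),"front end",mu[:2]+u*t.max(),"back end",mu[:2]+u*t.min(),"depthmean",cloud(p,l==i).mean(0),"front in tool",R.T@(np.r_[mu[:2]+u*t.max(),zt]-T)*1000)
E
python3 - <<'E'
from m import *
s=observe(); T=np.array(s["tool_pos"]); R=np.array(s["eef_rot"]); print(s["t"],T,R.tolist(),s["ft_force"],s["grip_width"])
p=read_camera("wrist"); cv2.imwrite("pics/w3.png",p["pixels"])
luginfo(p,R,T,T[2]+.002)
for k in PTS:
    for o in place_of(k,p)[:2]: print(k,o["score"],np.round(o["at"]),pt(p,*o["at"]),pt(p,*o["at"],PTS[k][2]))
o=outline_of("crimper",p)
if o: 
    X=cloud(p,o[0]["pixels"]); np.save("Xw3.npy",X); print(len(X),X.min(0),X.max(0))
E
```

```text
5.8167 [0.4707 0.0553 0.1838] [[0.0006842780728663338, -0.9692832395211065, 0.24594620010682797], [7.879758474141494e-05, 0.24594630918704474, 0.9692834501776098], [-0.9999997627772017, -0.000643879444804095, 0.00024467284468370913]] [-0.7212 -0.7141 -1.7498] 0.011073273398672095
[497 253  46  18 448] yaw 1.549 len 0.0169 front end [0.4678 0.1424] back end [0.4674 0.1255] depthmean [0.5546 0.2109 0.0069] front in tool [-1.9951 24.2187 83.6599]
[ 305  286   32   41 1094] yaw -0.227 len 0.0175 front end [0.4754 0.054 ] back end [0.4583 0.0579] depthmean [0.4635 0.0568 0.1926] front in tool [-1.9969 -4.9295 -0.1579]
[ 299  326   41  114 3490] yaw -0.265 len 0.0561 front end [0.5294 0.0393] back end [0.4753 0.0539] depthmean [0.5    0.0472 0.1911] front in tool [ -1.9611 -60.8551  -1.1315]
crimper 0.85 [346. 229.] [ 0.5544 -0.0452  0.0382] [ 0.575  -0.0608  0.    ]
15116 [ 0.4459 -0.2147  0.0015] [0.5974 0.0429 0.2568]
```

View pics/w3.png

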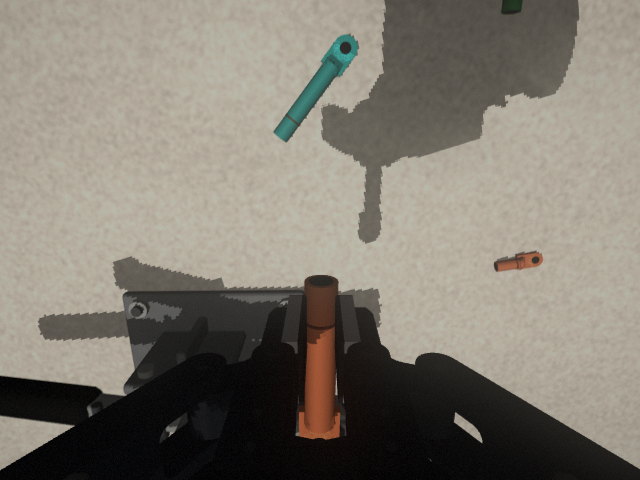

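The lug is held with its mouth at (321,286). The foot's near edge runs level at row 292, so the tool is already square to the crimper. The fingers hide the jaws, so I'll step up and left to see the die with the wrist camera.

Request:
servo_tool(targets=[{"fingers": 0, "dx": -25, "dy": 10, "dz": 22, "ax": 0, "ay": 0, "az": 0}, {"fingers": 0, "dx": -50, "dy": 20, "dz": 45, "ax": 0, "ay": 0, "az": 0}, {"fingers": 0, "dx": -75, "dy": 30, "dz": 70, "ax": 0, "ay": 0, "az": 0}, {"fingers": 0, "dx": -90, "dy": 40, "dz": 90, "ax": 0, "ay": 0, "az": 0}, {"fingers": 0, "dx": -90, "dy": 40, "dz": 90, "ax": 0, "ay": 0, "az": 0}])

```text
t: 6.53
tool_pos: [0.4542, 0.1571, 0.2773]
eef_rot: [[0.006, -0.971, 0.239], [0.002, 0.239, 0.971], [-1.0, -0.006, 0.004]]
ft_force: [-0.0, 0.3, -0.9]
grip_width: 0.0109
```

Request:
servo_tool(targets=[{"fingers": 0, "dx": 0, "dy": 0, "dz": 0, "ax": 0, "ay": 0, "az": 0}, {"fingers": 0, "dx": 0, "dy": 0, "dz": 0, "ax": 0, "ay": 0, "az": 0}])

```text
t: 6.7
tool_pos: [0.4529, 0.1532, 0.2724]
eef_rot: [[-0.001, -0.97, 0.242], [-0.001, 0.242, 0.97], [-1.0, 0.001, -0.001]]
ft_force: [-0.1, -0.3, -0.9]
grip_width: 0.011
```

```bash
python3 - <<'E'
from m import *
s=observe(); T=np.array(s["tool_pos"]); R=np.array(s["eef_rot"]); print(s["t"],T,R.tolist(),s["ft_force"],s["grip_width"])
obs=[];pics={}
for cam in("wrist","side","top"):
    p=read_camera(cam); pics[cam]=p; np.savez(f"{cam}4.npz",**{k:v for k,v in p.items()})
    print(cam); luginfo(p,R,T,T[2]+.002)
    for k in PTS:
        for o in place_of(k,p)[:1]: print(k,round(o["score"],2),np.round(o["at"]),pt(p,*o["at"]),pt(p,*o["at"],PTS[k][2])); obs.append((cam,k,o["at"]))
yaw=np.arctan2(-R[0,2],R[1,2]); print("tool yaw",yaw)
a=pics["wrist"]["pixels"]; b=cv2.resize(pics["side"]["pixels"][190:310,230:390],(640,480),interpolation=cv2.INTER_CUBIC)
cv2.imwrite("pics/w4.png",a); cv2.imwrite("pics/s4.png",b)
E
```

```text
6.7 [0.4529 0.1532 0.2724] [[-0.0013139571781308076, -0.970215945911234, 0.2422380891109078], [-0.000545126780483318, 0.2422389571699117, 0.9702164657776258], [-0.9999989881761517, 0.0011427724199217911, -0.0008471823115645036]] [-0.1341 -0.2902 -0.9026] 0.011045330870680794
wrist
[510 143  11  17 127] yaw -0.408 len 0.0055 front end [0.4101 0.233 ] back end [0.405  0.2352] depthmean [0.4559 0.3498 0.0137] front in tool [-1.9872 60.881  67.0463]
[491 161  23  30 298] yaw -0.678 len 0.0113 front end [0.4194 0.2255] back end [0.4106 0.2326] depthmean [0.4803 0.3373 0.0069] front in tool [-1.9955 49.9932 62.0889]
[375 263  37  15 283] yaw 1.555 len 0.0138 front end [0.4415 0.1914] back end [0.4413 0.1776] depthmean [0.5549 0.2104 0.0073] front in tool [-2.0058 20.3336 34.283 ]
[ 305  286   32   41 1086] yaw -0.257 len 0.0175 front end [0.4576 0.1516] back end [0.4407 0.1561] depthmean [0.4458 0.1547 0.2812] front in tool [-2.0053 -4.9171 -0.3723]
[ 299  327   41  113 3497] yaw -0.261 len 0.0555 front end [0.5116 0.1374] back end [0.4579 0.1517] depthmean [0.4824 0.1451 0.2795] front in 
[... 753 characters left out ...]
1363] [ 0.5665 -0.0391  0.134 ]
grip_top 0.94 [178. 368.] [ 0.7929 -0.4239  0.0011] [ 0.5639 -0.1654  0.2487]
crimper 0.65 [280. 330.] [ 0.5572 -0.0423  0.0141] [ 0.5669 -0.0515  0.    ]
top
[422 316  34  27 357] yaw -1.1 len 0.0669 front end [ 0.3724 -0.2612] back end [ 0.3421 -0.2017] depthmean [ 0.3597 -0.2984  0.0119] front in tool [  -1.6684  -22.3338 -421.5893]
die 0.6 [234. 314.] [0.5812 0.0272 0.152 ] [0.5883 0.0274 0.118 ]
handle_pin 0.55 [235. 344.] [ 0.5774 -0.0458  0.1448] [ 0.5796 -0.0465  0.134 ]
grip_top 0.96 [239. 398.] [ 0.5482 -0.1593  0.2452] [ 0.5475 -0.1587  0.2487]
crimper 0.91 [252. 347.] [ 0.5475 -0.0576  0.0754] [ 0.5602 -0.0626  0.    ]
tool yaw -0.24467207146460315
```

View pics/w4.png

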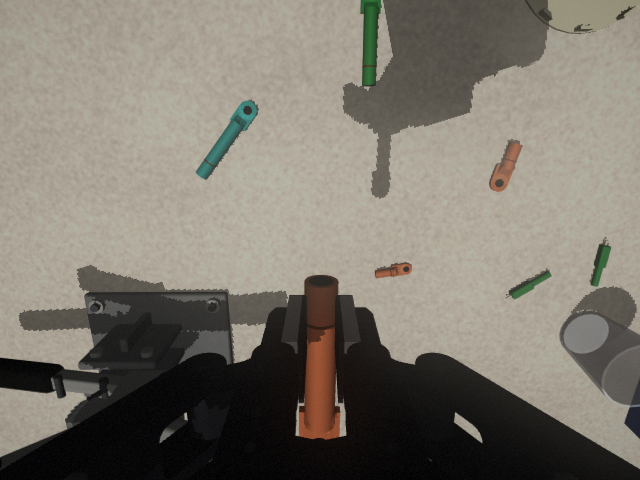

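View pics/s4.png

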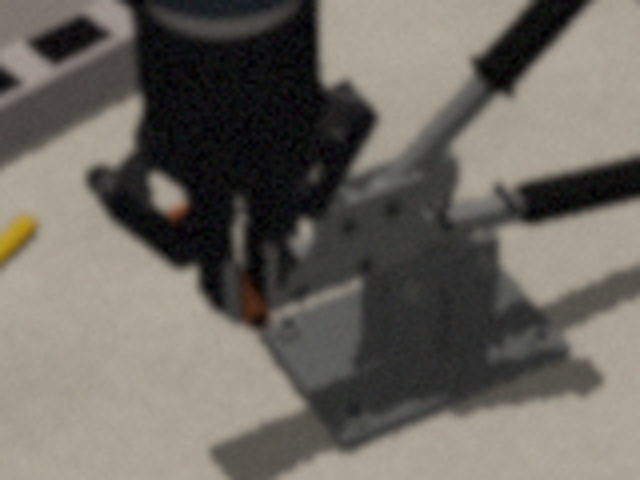

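The wrist view shows the foot (cols 89-228, near edge at row 292) and the holder top, whose size and place are known. I'll fit the crimper from those depths.

```bash
python3 - <<'E'
from m import *
yaw=-.2447; c,s=np.cos(yaw),np.sin(yaw); Rz=np.array([[c,-s],[s,c]])
O=np.array([.566,-.054])
for cam in("wrist","side","top"):
    z=np.load(f"{cam}4.npz",allow_pickle=True); p={k:z[k] for k in z.files}
    X=cloud(p,np.ones((480,640),bool)); L=np.c_[(X[:,:2]-O)@Rz,X[:,2]]
    L=L[(abs(L[:,0])<.12)&(L[:,1]>-.25)&(L[:,1]<.13)]
    print(cam)
    h,e=np.histogram(L[:,2],bins=np.arange(0,.2,.004)); print("zhist",[(round(a,3),int(b)) for a,b in zip(e,h) if b>60])
    for nm,(a,b) in {"foot":(.003,.016),"holdtop":(.082,.094)}.items():
        g=L[(L[:,2]>a)&(L[:,2]<b)&(L[:,0]<.1)&(abs(L[:,1])<.12)]
        if len(g)>20: print(nm,len(g),"x",np.percentile(g[:,0],[1,5,50,95,99]).round(4),"y",np.percentile(g[:,1],[1,5,50,95,99]).round(4),"z",np.median(g[:,2]))
    g=L[(L[:,2]>.02)&(L[:,2]<.08)&(L[:,0]<0)&(abs(L[:,1]+.02)<.03)]
    if len(g)>20: print("holder front x",np.percentile(g[:,0],[5,50,95]),len(g),"slope",np.polyfit(g[:,1],g[:,0],1))
    g=L[(L[:,2]>.1)&(L[:,2]<.135)&(L[:,0]<.005)&(L[:,1]>-.02)]
    if len(g)>20: print("plate front x",np.percentile(g[:,0],[5,50,95]),len(g),"slope",np.polyfit(g[:,1],g[:,0],1),"ymax",g[:,1].max())
    g=L[(L[:,2]>.2)&(L[:,1]<-.06)&(L[:,1]>-.15)]
    if len(g)>20: print("grip x",np.percentile(g[:,0],[2,50,98]),len(g))
z=np.load("wrist4.npz"); p={k:z[k] for k in z.files}
for rc in((292,89),(293,228),(357,232),(325,110),(325,180)): X=pt(p,*rc); print(rc,X,Rz.T@(X[:2]-O))
E
```

```text
wrist
zhist [(np.float64(0.0), 27696), (np.float64(0.004), 324), (np.float64(0.008), 3581), (np.float64(0.012), 2443), (np.float64(0.016), 321), (np.float64(0.02), 210), (np.float64(0.024), 148), (np.float64(0.028), 177), (np.float64(0.032), 172), (np.float64(0.036), 176), (np.float64(0.04), 178), (np.float64(0.044), 180), (np.float64(0.048), 184), (np.float64(0.052), 202), (np.float64(0.056), 245), (np.float64(0.06), 226), (np.float64(0.064), 148), (np.float64(0.068), 237), (np.float64(0.072), 280), (np.float64(0.076), 344), (np.float64(0.08), 437), (np.float64(0.084), 508), (np.float64(0.088), 1218), (np.float64(0.092), 733), (np.float64(0.096), 689), (np.float64(0.1), 489), (np.float64(0.104), 296), (np.float64(0.108), 105), (np.float64(0.112), 83), (np.float64(0.116), 77), (np.float64(0.12), 103), (np.float64(0.124), 119), (np.float64(0.128), 120), (np.float64(0.132), 114), (np.float64(0.136), 127), (np.float64(0.14), 95), (np.float64(0.144), 123), (np.float64(0.156), 62), (np.float64(0.16), 134), (np.float64(0.18), 81), (np.float64(0.184), 85), (np.float64(0.188), 74)]
foot 7367
[... 1630 characters left out ...]
95 x [-0.1162 -0.1019 -0.0246  0.0793  0.0949] y [-0.1143 -0.0944 -0.007   0.0863  0.1111] z 0.008559012003967581
holdtop 234 x [-0.0166 -0.0151 -0.0068  0.0142  0.0168] y [-0.1192 -0.116  -0.0514  0.0197  0.0793] z 0.08902755853342259
holder front x [-0.0288 -0.0156 -0.0145] 107 slope [ 0.0142 -0.0176]
plate front x [-0.0081 -0.0061  0.0018] 178 slope [ 0.0171 -0.0056] ymax 0.10799667320549902
grip x [-0.0069  0.0026  0.0157] 507
(292, 89) [ 0.4985 -0.1298  0.0032] [-0.0471 -0.0899]
(293, 228) [0.5384 0.0224 0.0015] [-0.0452  0.0674]
(357, 232) [0.6168 0.0031 0.0062] [0.0355 0.0677]
(325, 110) [ 0.54   -0.1172  0.0116] [-0.0099 -0.0676]
(325, 180) [ 0.5576 -0.0375  0.0155] [-0.0122  0.014 ]
```

```bash
python3 - <<'E'
from m import *
yaw=-.2447; c,s=np.cos(yaw),np.sin(yaw); Rz=np.array([[c,-s],[s,c]])
O=np.array([.566,-.054])+Rz@[.007,-.0005]; print("O",O,"die",O+Rz@[0,.085])
C=[np.load("wrist4.npz"),np.load("side4.npz"),np.load("top4.npz")]
for nm,z in zip(("wrist","side","top"),C):
    p={k:z[k] for k in z.files}; X=cloud(p,np.ones((480,640),bool)); L=np.c_[(X[:,:2]-O)@Rz,X[:,2]]
    g=L[(L[:,2]>.025)&(L[:,2]<.08)&(abs(L[:,0])<.03)&(L[:,1]>-.1)&(L[:,1]<.06)]
    print(nm,"holder y pct",np.percentile(g[:,1],[.5,2,5,50,95,98,99.5]).round(4),len(g), "yhist",np.histogram(g[:,1],np.arange(-.1,.06,.01))[0])
    g=L[(L[:,2]>.05)&(L[:,2]<.086)&(L[:,1]>-.08)&(L[:,1]<.04)&(abs(L[:,0])<.05)]; print("  holder x pct",np.percentile(g[:,0],[1,5,25,50,75,95]).round(4))
    # black grip extent along handle
    r,cc=np.nonzero(p["range_z"]>0); col=p["pixels"][r,cc].max(1)
    a=L[:,1]-.012; b=L[:,2]-.134; al=-a*C_ if False else -a*np.cos(.7)+b*np.sin(.7); pe=a*np.sin(.7)+b*np.cos(.7)
    k=(abs(pe)<.018)&(abs(L[:,0])<.02)&(al>.03)&(al<.26)
    if k.sum()>50: 
        d=k&(col<35); print("  dark grip along",np.percentile(al[d],[1,5,50,95,99]).round(4),"perp",np.percentile(pe[d],[5,50,95]).round(4),"x",np.percentile(L[d,0],[2,50,98]).round(4),d.sum(),"alongmax",al[k].max())
E
```

```text
O [ 0.5727 -0.0562] die [0.5933 0.0263]
wrist holder y pct [-0.092  -0.0575 -0.0542 -0.0139  0.0153  0.0157  0.016 ] 2411 yhist [ 15  16   0   0 186 324 205 123 449 268 416 409   0   0   0]
  holder x pct [-0.0343 -0.0324 -0.0217 -0.0202 -0.0196  0.011 ]
  dark grip along [0.0312 0.0349 0.0757 0.0882 0.089 ] perp [-0.0144 -0.0021  0.005 ] x [-0.0073 -0.0061 -0.0043] 483 alongmax 0.08938833293965162
side holder y pct [-0.0942 -0.0564 -0.0534 -0.0109  0.0174  0.018   0.0187] 525 yhist [  5   3   1   0  33  60  59  31  74  59  77 123   0   0   0]
  holder x pct [-0.0353 -0.0317 -0.022  -0.0197 -0.0177  0.0117]
  dark grip along [0.0917 0.0957 0.1462 0.1958 0.2018] perp [-0.0003  0.0094  0.0143] x [-0.0136 -0.0086  0.0019] 409 alongmax 0.20617199950200593
top holder y pct [-0.0612 -0.0605 -0.058  -0.0245  0.0085  0.0105  0.0116] 109 yhist [ 0  0  0  3 12 17 13 20 16 11 14  3  0  0  0]
  holder x pct [-0.0361 -0.0332 -0.024  -0.022  -0.0171  0.025 ]
  dark grip along [0.0952 0.0991 0.164  0.2207 0.2222] perp [0.0006 0.0074 0.0106] x [-0.0137 -0.0059  0.0042] 460 alongmax 0.22335681722884543
```

Crimper fit: origin is about (0.5727,-0.056), yaw -0.245 and die about (0.5933,0.026). The holder's faces agree to within 2 mm. I'll go to the pre-insert pose.

Request:
servo_tool(targets=[{"fingers": 0, "dx": 25, "dy": -12, "dz": -20, "ax": 0, "ay": 0, "az": 0}, {"fingers": 0, "dx": 55, "dy": -24, "dz": -40, "ax": 0, "ay": 0, "az": 0}, {"fingers": 0, "dx": 85, "dy": -36, "dz": -58, "ax": 0, "ay": 0, "az": 0}, {"fingers": 0, "dx": 115, "dy": -48, "dz": -75, "ax": 0, "ay": 0, "az": 0}, {"fingers": 0, "dx": 139, "dy": -59, "dz": -89, "ax": 0, "ay": 0, "az": 0}])

```text
t: 7.87
tool_pos: [0.4886, 0.0514, 0.1324]
eef_rot: [[-0.001, -0.97, 0.244], [-0.0, 0.244, 0.97], [-1.0, 0.001, -0.0]]
ft_force: [0.7, -0.3, -0.6]
grip_width: 0.0111
```

Request:
servo_tool(targets=[{"fingers": 0, "dx": 0, "dy": 0, "dz": 0, "ax": 0, "ay": 0, "az": 0}, {"fingers": 0, "dx": 0, "dy": 0, "dz": 0, "ax": 0, "ay": 0, "az": 0}, {"fingers": 0, "dx": 0, "dy": 0, "dz": 0, "ax": 0, "ay": 0, "az": 0}])

```text
t: 8.12
tool_pos: [0.4896, 0.0528, 0.1352]
eef_rot: [[0.001, -0.97, 0.244], [0.0, 0.244, 0.97], [-1.0, -0.001, 0.0]]
ft_force: [-0.8, 0.1, 0.2]
grip_width: 0.0108
```

```bash
cat > tip.py <<'E'
from m import *
D=np.array([.5933,.026]); yaw=-.2447; Rz=np.array([[np.cos(yaw),-np.sin(yaw)],[np.sin(yaw),np.cos(yaw)]])
s=observe(); T=np.array(s["tool_pos"]); R=np.array(s["eef_rot"]); print("t",s["t"],"TCP",T,"in die frame mm",(np.r_[Rz.T@(T[:2]-D),T[2]-.118])*1000,"yaw",np.arctan2(-R[0,2],R[1,2]),"tilt",R[2],"F",s["ft_force"],s["grip_width"])
def lugcloud(p):
    m=cv2.inRange(cv2.cvtColor(p["pixels"],cv2.COLOR_BGR2HSV),(0,90,40),(18,255,255))>0
    X=cloud(p,m); L=np.c_[(X[:,:2]-D)@Rz,X[:,2]-.118]; return L[(abs(L[:,1])<.03)&(abs(L[:,2])<.06)&(L[:,0]>-.2)&(L[:,0]<.08)]
E
python3 - <<'E'
from tip import *
for cam in("side","top"):
    p=read_camera(cam); g=lugcloud(p); print(cam,len(g)); 
    if len(g): print(np.percentile(g*1000,[2,25,50,75,98],axis=0))
    if cam=="side": cv2.imwrite("pics/s5.png",cv2.resize(p["pixels"][190:310,230:390],(800,600),interpolation=cv2.INTER_CUBIC))
E
```

```text
t 8.1167 TCP [0.4896 0.0528 0.1352] in die frame mm [-107.1303    0.9079   17.2314] yaw -0.24602368680555478 tilt [-1.     -0.0008  0.0004] F [-0.8064  0.0692  0.195 ] 0.010772726953399545
side 68
[[-123.3769  -13.8197   -5.017 ]
 [-120.6611   -1.2528   17.5158]
 [-114.8006    1.4197   20.8099]
 [ -41.4269    4.2312   26.1403]
 [ -11.4379    8.5469   29.458 ]]
top 0
```

View pics/s5.png

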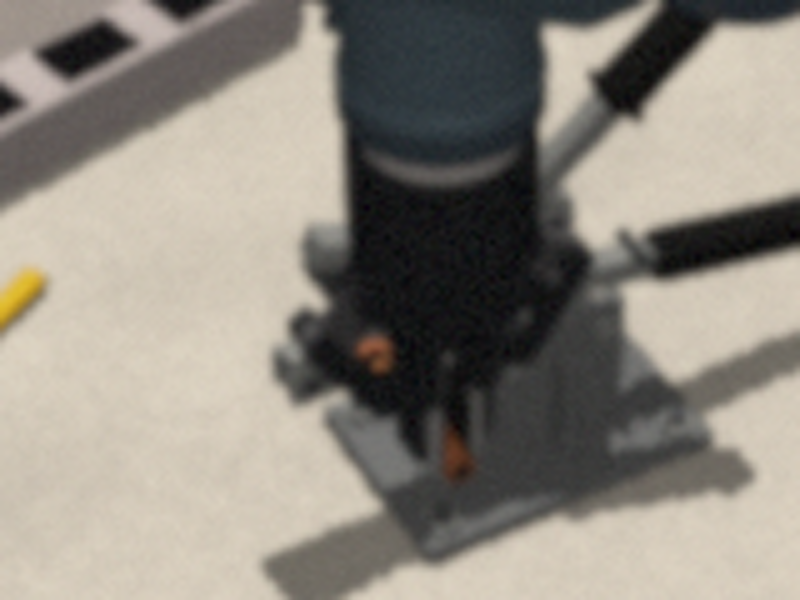

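```bash
python3 - <<'E'
from tip import *
p=read_camera("side"); x=np.r_[Rz[:,0],0]
for nm,lx,h in(("mouth",-46,6.5),("hole",34,4),("palm end",44,2)):
    for off in(0,5): print(nm,"drop",off*(nm!="mouth"),proj(p,T+x*(lx+33)/1000+[0,0,(h-4.7-off*(nm!="mouth"))/1000]))
m=cv2.inRange(cv2.cvtColor(p["pixels"],cv2.COLOR_BGR2HSV),(0,90,40),(18,255,255)); n,l,st,ce=cv2.connectedComponentsWithStats(m[230:300,280:340])
for i in range(1,n):
    if st[i,4]>8: print(st[i]+[280,230,0,0,0],ce[i]+[280,230])
E
```

```text
t 8.2167 TCP [0.4901 0.0531 0.136 ] in die frame mm [-106.7234    1.3342   18.0237] yaw -0.2448225972174193 tilt [-1.     -0.0029  0.0006] F [ 0.6752  0.6971 -1.0504] 0.010992169502976112
mouth drop 0 (np.float64(282.6272560914245), np.float64(321.83622015656425))
mouth drop 0 (np.float64(282.6272560914245), np.float64(321.83622015656425))
hole drop 0 (np.float64(259.8884982035169), np.float64(304.2419124954367))
hole drop 5 (np.float64(261.5255207173875), np.float64(304.3038004453712))
palm end drop 0 (np.float64(257.74601240238445), np.float64(302.1791057248751))
palm end drop 5 (np.float64(259.3781569103739), np.float64(302.2464039326571))
[301 257   8   8  50] [304.74 259.96]
[318 275   6  11  43] [320.5116 280.2093]
```

The lug is level and the side camera agrees with the tool pose: palm hole at (304.7,260), expected (304.2,259.9). I'll insert along +x above the trough.

Request:
servo_tool(targets=[{"fingers": 0, "dx": 3, "dy": -10, "dz": -1, "ax": 0, "ay": 0, "az": 0}, {"fingers": 0, "dx": 3, "dy": -25, "dz": -1, "ax": 0, "ay": 0, "az": 0}, {"fingers": 0, "dx": 3, "dy": -40, "dz": -1, "ax": 0, "ay": 0, "az": 0}, {"fingers": 0, "dx": 3, "dy": -55, "dz": -1, "ax": 0, "ay": 0, "az": 0}, {"fingers": 0, "dx": 3, "dy": -66, "dz": -1, "ax": 0, "ay": 0, "az": 0}])

```text
t: 8.68
tool_pos: [0.5551, 0.0353, 0.1321]
eef_rot: [[0.002, -0.97, 0.243], [-0.0, 0.243, 0.97], [-1.0, -0.003, 0.0]]
ft_force: [1.5, -0.1, -0.4]
grip_width: 0.011
```

Request:
servo_tool(targets=[{"fingers": 0, "dx": 0, "dy": -8, "dz": 0, "ax": 0, "ay": 0, "az": 0}, {"fingers": 0, "dx": 0, "dy": -8, "dz": 0, "ax": 0, "ay": 0, "az": 0}, {"fingers": 0, "dx": 0, "dy": -8, "dz": 0, "ax": 0, "ay": 0, "az": 0}, {"fingers": 0, "dx": 0, "dy": -8, "dz": 0, "ax": 0, "ay": 0, "az": 0}])

```text
t: 9.02
tool_pos: [0.5601, 0.0338, 0.1311]
eef_rot: [[-0.001, -0.97, 0.243], [0.0, 0.243, 0.97], [-1.0, 0.001, -0.0]]
ft_force: [-0.2, -0.3, -1.4]
grip_width: 0.0106
```

```bash
python3 - <<'E'
from tip import *
p=read_camera("side"); cv2.imwrite("pics/s6.png",cv2.resize(p["pixels"][200:290,250:370],(800,600),interpolation=cv2.INTER_CUBIC))
x=np.r_[Rz[:,0],0]
for nm,lx,h in(("mouth",-46,6.5),("hole",34,4)): print(nm,proj(p,T+x*(lx+33)/1000+[0,0,(h-4.7)/1000]))
print("die",proj(p,np.r_[D,.118]))
m=cv2.inRange(cv2.cvtColor(p["pixels"],cv2.COLOR_BGR2HSV),(0,90,40),(18,255,255)); n,l,st,ce=cv2.connectedComponentsWithStats(m[210:300,270:350])
for i in range(1,n):
    if st[i,4]>8: print(st[i]+[270,210,0,0,0],ce[i]+[270,210])
E
```

```text
t 9.0167 TCP [0.5601 0.0338 0.1311] in die frame mm [-34.1242  -0.4701  13.1393] yaw -0.2454326570981464 tilt [-1.      0.0007 -0.0001] F [-0.2124 -0.2682 -1.4364] 0.010579754523087596
mouth (np.float64(262.47922529115164), np.float64(306.5684065764667))
hole (np.float64(241.58980066509284), np.float64(290.3907869560559))
die (np.float64(254.37200384441482), np.float64(296.8923282539928))
[303 255   6   9  40] [305.    259.725]
```

View pics/s6.png

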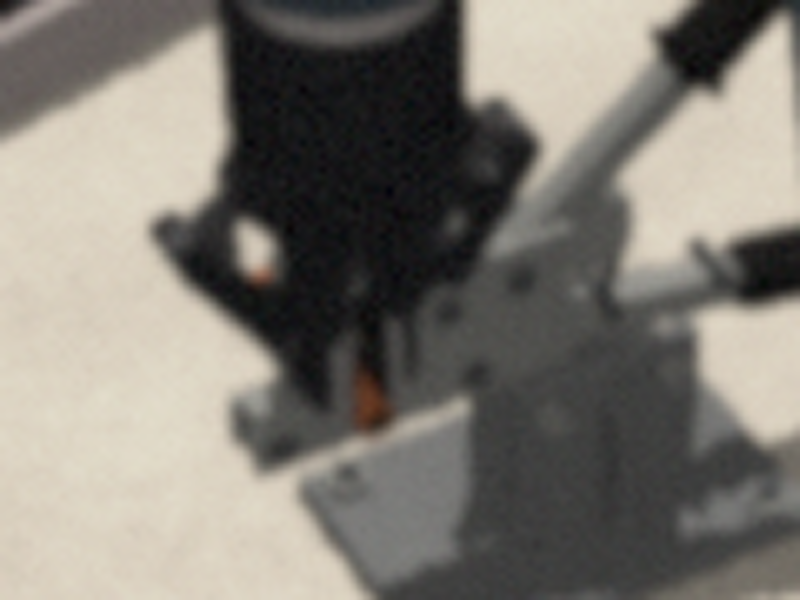

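The lug is through the jaws with no contact force. I'll lower it.

Request:
servo_tool(targets=[{"fingers": 0, "dx": 2, "dy": -1, "dz": 0, "ax": 0, "ay": 0, "az": 0}, {"fingers": 0, "dx": 4, "dy": -1, "dz": 0, "ax": 0, "ay": 0, "az": 0}, {"fingers": 0, "dx": 6, "dy": -1, "dz": 0, "ax": 0, "ay": 0, "az": 0}, {"fingers": 0, "dx": 7, "dy": -1, "dz": 0, "ax": 0, "ay": 0, "az": 0}, {"fingers": 0, "dx": 7, "dy": -1, "dz": 0, "ax": 0, "ay": 0, "az": 0}])

```text
t: 9.48
tool_pos: [0.5612, 0.0333, 0.1238]
eef_rot: [[-0.001, -0.97, 0.243], [0.0, 0.243, 0.97], [-1.0, 0.001, -0.0]]
ft_force: [-0.3, -0.0, 0.3]
grip_width: 0.0107
```

Request:
servo_tool(targets=[{"fingers": 0, "dx": 0.5, "dy": 0, "dz": 0, "ax": 0, "ay": 0, "az": 0}, {"fingers": 0, "dx": 1, "dy": 0, "dz": 0, "ax": 0, "ay": 0, "az": 0}, {"fingers": 0, "dx": 1, "dy": 0, "dz": 0, "ax": 0, "ay": 0, "az": 0}])

```text
t: 9.73
tool_pos: [0.5616, 0.0332, 0.1232]
eef_rot: [[-0.0, -0.97, 0.243], [-0.0, 0.243, 0.97], [-1.0, 0.0, -0.0]]
ft_force: [-0.4, -0.6, -0.8]
grip_width: 0.0107
```

Request:
servo_tool(targets=[{"fingers": 0, "dx": 0.7, "dy": 0, "dz": 0, "ax": 0, "ay": 0, "az": 0}, {"fingers": 0, "dx": 1, "dy": 0, "dz": 0, "ax": 0, "ay": 0, "az": 0}, {"fingers": 0, "dx": 1, "dy": 0, "dz": 0, "ax": 0, "ay": 0, "az": 0}])

```text
t: 9.98
tool_pos: [0.5617, 0.0333, 0.1226]
eef_rot: [[0.0, -0.97, 0.243], [-0.0, 0.243, 0.97], [-1.0, -0.0, 0.0]]
ft_force: [-2.6, 0.3, 3.3]
grip_width: 0.0109
```

Request:
servo_tool(targets=[{"fingers": 0, "dx": 0.7, "dy": 0, "dz": 0, "ax": 0, "ay": 0, "az": 0}, {"fingers": 0, "dx": 1, "dy": 0, "dz": 0, "ax": 0, "ay": 0, "az": 0}, {"fingers": 0, "dx": 1, "dy": 0, "dz": 0, "ax": 0, "ay": 0, "az": 0}])

```text
t: 10.23
tool_pos: [0.5617, 0.0333, 0.1221]
eef_rot: [[0.0, -0.97, 0.243], [-0.0, 0.243, 0.97], [-1.0, -0.0, -0.0]]
ft_force: [-3.8, 0.5, 7.4]
grip_width: 0.011
```

Contact came at TCP z ≈ 0.1225, the height expected for the lug on the die bottom, with little side force. I'll back off 1 mm and release.

Request:
servo_tool(targets=[{"fingers": 0, "dx": -1, "dy": 0, "dz": 0, "ax": 0, "ay": 0, "az": 0}, {"fingers": 0.2, "dx": -1, "dy": 0, "dz": 0, "ax": 0, "ay": 0, "az": 0}, {"fingers": 0.3, "dx": -1, "dy": 0, "dz": 0, "ax": 0, "ay": 0, "az": 0}, {"fingers": 0.45, "dx": -1, "dy": 0, "dz": 0, "ax": 0, "ay": 0, "az": 0}, {"fingers": 0.45, "dx": -1, "dy": 0, "dz": 0, "ax": 0, "ay": 0, "az": 0}])

```text
t: 10.65
tool_pos: [0.5615, 0.0333, 0.122]
eef_rot: [[-0.0, -0.97, 0.243], [0.0, 0.243, 0.97], [-1.0, 0.0, 0.0]]
ft_force: [0.4, -0.1, -0.2]
grip_width: 0.0387
```

Request:
servo_tool(targets=[{"fingers": 0.45, "dx": 0, "dy": 0, "dz": 0, "ax": 0, "ay": 0, "az": 0}, {"fingers": 0.45, "dx": 0, "dy": 0, "dz": 0, "ax": 0, "ay": 0, "az": 0}, {"fingers": 0.45, "dx": 0, "dy": 0, "dz": 0, "ax": 0, "ay": 0, "az": 0}, {"fingers": 0.45, "dx": 0, "dy": 0, "dz": 0, "ax": 0, "ay": 0, "az": 0}])

```text
t: 10.98
tool_pos: [0.5616, 0.0333, 0.1222]
eef_rot: [[-0.0, -0.97, 0.243], [0.0, 0.243, 0.97], [-1.0, 0.0, 0.0]]
ft_force: [0.0, -0.1, -0.2]
grip_width: 0.0385
```

```bash
python3 - <<'E'
from tip import *
p=read_camera("wrist"); cv2.imwrite("pics/w7.png",p["pixels"])
g=lugcloud(p); print(len(g),np.percentile(g*1000,[2,25,50,75,98],axis=0)); print("slope y/x",np.polyfit(g[:,0],g[:,1],1))
for lx,h in((-46,13),(0,13),(44,4)): print(proj(p,np.r_[D+Rz[:,0]*lx/1000,.118+h/1000]))
E
```

```text
t 10.9833 TCP [0.5616 0.0333 0.1222] in die frame mm [-32.5221  -0.6225   4.2461] yaw -0.2458305773124887 tilt [-1.      0.0001  0.    ] F [ 0.0303 -0.0929 -0.1814] 0.038485397390996386
3796 [[-47.5521  -7.2298   7.5877]
 [-37.3156  -4.2008  12.2698]
 [-24.8832  -1.1276  13.5111]
 [-11.5571   2.0151  14.2488]
 [  1.4325   5.0699  15.2842]]
slope y/x [-0.0179 -0.0015]
(np.float64(290.8499128679639), np.float64(322.99590585112725))
(np.float64(395.24039042786967), np.float64(322.9187114283149))
(np.float64(462.84775797346583), np.float64(322.7629919718382))
```

View pics/w7.png

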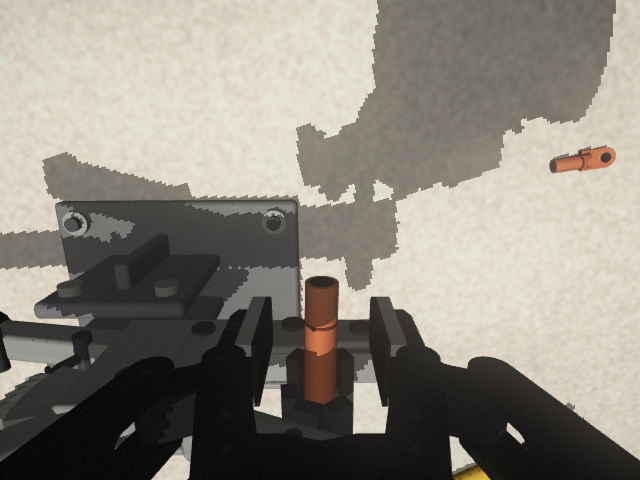

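The lug rests in the trough, centred on the die at col 320, with its mouth at about x = -47 mm and its top at about 13.5 mm, as it should be. I'll retreat backwards, then up, towards the handle.

Request:
servo_tool(targets=[{"fingers": 0.45, "dx": 0, "dy": 15, "dz": 0, "ax": 0, "ay": 0, "az": 0}, {"fingers": 0.45, "dx": 0, "dy": 35, "dz": 0, "ax": 0, "ay": 0, "az": 0}, {"fingers": 0.45, "dx": 0, "dy": 60, "dz": 0, "ax": 0, "ay": 0, "az": 0}, {"fingers": 0.45, "dx": -25, "dy": 60, "dz": 0, "ax": 0, "ay": 0, "az": 0}, {"fingers": 0.45, "dx": -55, "dy": 60, "dz": 0, "ax": 0, "ay": 0, "az": 0}])

```text
t: 11.45
tool_pos: [0.4996, 0.0487, 0.1749]
eef_rot: [[-0.007, -0.97, 0.243], [0.001, 0.243, 0.97], [-1.0, 0.008, -0.001]]
ft_force: [0.9, -0.3, 0.7]
grip_width: 0.0382
```

Request:
servo_tool(targets=[{"fingers": 0, "dx": -38, "dy": 0, "dz": 0, "ax": 0, "ay": 0, "az": 0}, {"fingers": 0, "dx": -76, "dy": 0, "dz": 0, "ax": 0, "ay": 0, "az": 0}, {"fingers": 0, "dx": -110, "dy": 0, "dz": -20, "ax": 0, "ay": 0, "az": 0}, {"fingers": 0, "dx": -140, "dy": 0, "dz": -45, "ax": 0, "ay": 0, "az": 0}, {"fingers": 0, "dx": -150, "dy": 0, "dz": -80, "ax": 0, "ay": 0, "az": 0}])

```text
t: 11.87
tool_pos: [0.4856, -0.0296, 0.333]
eef_rot: [[0.008, -0.971, 0.24], [-0.002, 0.24, 0.971], [-1.0, -0.009, 0.0]]
ft_force: [1.2, -0.9, 0.8]
grip_width: -0.0
```

```bash
cat > go.py <<'E'
from tip import *
O=D-Rz@[0,.085]
from scipy.spatial.transform import Rotation as Ro
X3=np.r_[Rz[:,0],0]; Y3=np.r_[Rz[:,1],0]; Z3=np.array([0,0,1.])
def target(q,stand=0,L=.172):
    b=.7-q; n=np.sin(b)*Y3+np.cos(b)*Z3; h=-np.cos(b)*Y3+np.sin(b)*Z3
    P=np.r_[O,0]+.012*Y3+.134*Z3+L*h+(.011+stand)*n
    return P,np.c_[-n,-X3,-h]
def inpin():
    v=T-(np.r_[O,0]+.012*Y3+.134*Z3); b=np.arctan2(-R[2,2],R[2,2]*0+np.dot(R[:,2],Y3)); y,z=v@Y3,v@Z3
    r=np.hypot(y,z); return dict(x=v@X3,r=r,angle=np.arctan2(z,-y),tilt=b,q=.7-(np.arctan2(z,-y)-np.arcsin(.011/r)))
def move(P,Q):
    print("shift mm",(R.T@(P-T)*1000).round(1),"rotvec",Ro.from_matrix(R.T@Q).as_rotvec().round(4))
E
python3 - <<'E'
from go import *
P,Q=target(0,.035); print(P); move(P,Q)
p=read_camera("side"); g=lugcloud(p); print("lug",len(g)); print(np.percentile(g*1000,[2,50,98],axis=0) if len(g) else "")
for n in ("lug","lug_mouth","die","grip_top"):
    for o in place_of(n,p)[:3]: print(n,round(o["score"],2),np.round(o["at"],1))
print("exp lug",proj(p,np.r_[D,.118]),"mouth",proj(p,np.r_[D-.046*Rz[:,0],.1245]),"grip",proj(p,target(0,0,.165)[0]))
E
```

```text
t 11.8667 TCP [ 0.4856 -0.0296  0.333 ] in die frame mm [-90.985  -80.0451 215.0408] yaw -0.2425215183740619 tilt [-1.     -0.0086  0.0002] F [ 1.1764 -0.8698  0.807 ] -6.7926339329829875e-06
[ 0.5509 -0.1437  0.28  ]
shift mm [ 53.8 -90.3 -95.1] rotvec [-0.0009  0.7002  0.009 ]
lug 169
[[-47.7023 -11.3307  -8.6792]
 [-12.2778   4.7478  12.3257]
 [ 35.229   11.0018  34.7276]]
lug 0.66 [424.6 311.1]
lug 0.58 [356.4 347.3]
lug 0.44 [255.4 298.1]
lug_mouth 0.63 [405.7 299. ]
lug_mouth 0.6 [263.7 306.2]
lug_mouth 0.54 [336.  350.5]
die 0.82 [254.4 295.9]
grip_top 0.59 [181.2 368.2]
grip_top 0.46 [278.8 329.9]
exp lug (np.float64(254.37200384441482), np.float64(296.8923282539928)) mouth (np.float64(264.98551926047344), np.float64(306.2337302325652)) grip (np.float64(182.53579658018484), np.float64(372.45786047072045))
```

Side view check: lug found at (255,298) against expected (254,297), and mouth at (264,306) against (265,306). So the lug lies as intended. Now to the standoff above the grip.

Request:
servo_tool(targets=[{"fingers": 0, "dx": 0, "dy": -20, "dz": -20, "ax": 0, "ay": 0.12, "az": 0}, {"fingers": 0, "dx": 5, "dy": -45, "dz": -45, "ax": 0, "ay": 0.24, "az": 0}, {"fingers": 0, "dx": 15, "dy": -70, "dz": -65, "ax": 0, "ay": 0.36, "az": 0}, {"fingers": 0, "dx": 30, "dy": -90, "dz": -85, "ax": 0, "ay": 0.48, "az": 0}, {"fingers": 0, "dx": 42, "dy": -90, "dz": -95, "ax": 0, "ay": 0.6, "az": 0}])

```text
t: 12.53
tool_pos: [0.5508, -0.1448, 0.2841]
eef_rot: [[-0.136, -0.97, 0.199], [-0.553, 0.241, 0.798], [-0.822, -0.002, -0.569]]
ft_force: [-1.6, 1.2, -1.1]
grip_width: -0.0001
```

Request:
servo_tool(targets=[{"fingers": 0, "dx": 5, "dy": 0, "dz": 0, "ax": 0, "ay": 0.1, "az": 0}, {"fingers": 0, "dx": 5, "dy": 0, "dz": 0, "ax": 0, "ay": 0.1, "az": 0}, {"fingers": 0, "dx": 5, "dy": 0, "dz": 0, "ax": 0, "ay": 0.1, "az": 0}, {"fingers": 0, "dx": 5, "dy": 0, "dz": 0, "ax": 0, "ay": 0.1, "az": 0}])

```text
t: 12.87
tool_pos: [0.548, -0.1456, 0.2814]
eef_rot: [[-0.155, -0.97, 0.186], [-0.623, 0.242, 0.744], [-0.767, -0.0, -0.642]]
ft_force: [0.6, -0.9, 0.3]
grip_width: -0.0001
```

```bash
python3 - <<'E'
from go import *
move(*target(0,.015)); print(inpin())
p=read_camera("wrist"); v=p["pixels"]; 
print("grip_top exp",proj(p,target(0,0,.165)[0]), [ (round(o["score"],2),o["at"],pt(p,*o["at"])) for o in place_of("grip_top",p)[:2]])
q=read_camera("side")["pixels"][140:260,270:430]
cv2.imwrite("pics/g8.png",np.hstack([cv2.resize(v,(400,300)),cv2.resize(q,(400,300),interpolation=cv2.INTER_CUBIC)]))
E
```

```text
t 12.8667 TCP [ 0.548  -0.1456  0.2814] in die frame mm [  -2.4086 -177.519   163.4184] yaw -0.2446809345482902 tilt [-0.7666 -0.0003 -0.6422] F [ 0.6348 -0.9323  0.3474] -0.0001393928555252279
shift mm [19.4 -2.4  2.9] rotvec [0.     0.0027 0.0004]
{'x': np.float64(-0.0024085665977934875), 'r': np.float64(0.18071079840482437), 'angle': np.float64(0.954058622433465), 'tilt': np.float64(0.6973209861161538), 'q': np.float64(-0.19315022956879235)}
grip_top exp (np.float64(284.62526944083936), np.float64(343.319095533023)) [(0.87, [283.4, 337.5], array([ 0.5455, -0.162 ,  0.2509]))]
```

View pics/g8.png

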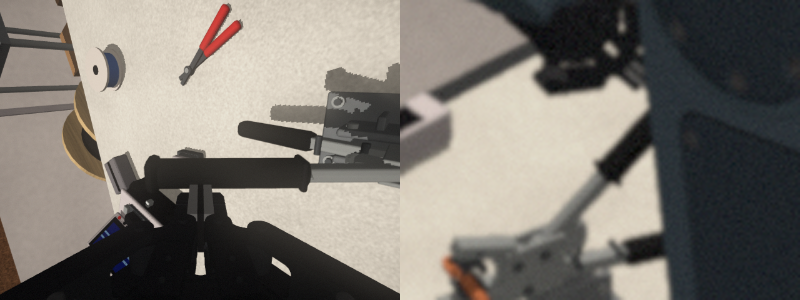

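The fingers stand above the black grip, which was found within 2 mm of the model. I'll approach to about 4 mm above it.

Request:
servo_tool(targets=[{"fingers": 0, "dx": 10, "dy": -2, "dz": 3, "ax": 0, "ay": 0, "az": 0}, {"fingers": 0, "dx": 20, "dy": -2, "dz": 3, "ax": 0, "ay": 0, "az": 0}, {"fingers": 0, "dx": 30, "dy": -2, "dz": 3, "ax": 0, "ay": 0, "az": 0}, {"fingers": 0, "dx": 30, "dy": -2, "dz": 3, "ax": 0, "ay": 0, "az": 0}, {"fingers": 0, "dx": 30, "dy": -2, "dz": 3, "ax": 0, "ay": 0, "az": 0}])

```text
t: 13.43
tool_pos: [0.5443, -0.1642, 0.2553]
eef_rot: [[-0.159, -0.97, 0.186], [-0.624, 0.245, 0.742], [-0.765, 0.002, -0.644]]
ft_force: [-0.2, 0.4, 0.9]
grip_width: -0.0002
```

```bash
python3 - <<'E'
from go import *
move(*target(0)); print(inpin())
for d in(.06,.08,.1,.12,.16,.2): print(d,"dx %.1f dz %.1f"%(172*np.sin(d)+11*(1-np.cos(d)),-11*np.sin(d)+172*(1-np.cos(d))))
E
```

```text
t 13.4333 TCP [ 0.5443 -0.1642  0.2553] in die frame mm [  -1.4229 -196.4414  137.255 ] yaw -0.2454660267567748 tilt [-0.7648  0.002  -0.6443] F [-0.2235  0.3992  0.8689] -0.00024309527341943732
shift mm [ 2.2 -1.4  0.5] rotvec [-0.0006 -0.0001 -0.0032]
{'x': np.float64(-0.0014228888544654539), 'r': np.float64(0.17303337370245794), 'angle': np.float64(0.7764632143378353), 'tilt': np.float64(0.7000700193139645), 'q': np.float64(-0.012848765873372137)}
0.06 dx 10.3 dz -0.4
0.08 dx 13.8 dz -0.3
0.1 dx 17.2 dz -0.2
0.12 dx 20.7 dz -0.1
0.16 dx 27.5 dz 0.4
0.2 dx 34.4 dz 1.2
```

Request:
servo_tool(targets=[{"fingers": 0, "dx": 4, "dy": -1, "dz": 0, "ax": 0, "ay": -0.02, "az": 0}, {"fingers": 0, "dx": 9, "dy": -1, "dz": 0, "ax": 0, "ay": -0.05, "az": 0}, {"fingers": 0, "dx": 14, "dy": -1, "dz": 0, "ax": 0, "ay": -0.08, "az": 0}, {"fingers": 0, "dx": 19, "dy": -1, "dz": 0, "ax": 0, "ay": -0.11, "az": 0}, {"fingers": 0, "dx": 22.5, "dy": -1, "dz": 0, "ax": 0, "ay": -0.13, "az": 0}])

```text
t: 13.85
tool_pos: [0.5432, -0.1774, 0.2397]
eef_rot: [[-0.129, -0.97, 0.206], [-0.521, 0.243, 0.818], [-0.844, -0.002, -0.537]]
ft_force: [-1.0, 8.9, 6.0]
grip_width: 0.0002
```

```bash
python3 - <<'E'
from go import *
print(inpin(), "normal force",-R[:,0]@np.array(s["ft_force"]))
E
```

```text
t 13.85 TCP [ 0.5432 -0.1774  0.2397] in die frame mm [   0.6879 -209.4736  121.6956] yaw -0.24684878330676446 tilt [-0.8438 -0.0017 -0.5366] F [-1.011   8.8509  5.9848] 0.00015415385026644582
{'x': np.float64(0.0006878704030373348), 'r': np.float64(0.17261693345645607), 'angle': np.float64(0.6589832357314737), 'tilt': np.float64(0.5664288678904096), 'q': np.float64(0.10478489139784153)} normal force 9.529522284194337
```

Request:
servo_tool(targets=[{"fingers": 0, "dx": 2, "dy": 0, "dz": 0, "ax": 0, "ay": -0.01, "az": 0}, {"fingers": 0, "dx": 3.5, "dy": 0, "dz": 0, "ax": 0, "ay": -0.02, "az": 0}, {"fingers": 0, "dx": 3.5, "dy": 0, "dz": 0, "ax": 0, "ay": -0.02, "az": 0}])

```text
t: 14.1
tool_pos: [0.5428, -0.1791, 0.2375]
eef_rot: [[-0.125, -0.97, 0.209], [-0.505, 0.243, 0.828], [-0.854, -0.002, -0.521]]
ft_force: [-1.1, 7.1, 5.9]
grip_width: 0.0
```

```bash
cat > chk.py <<'E'
from go import *
i=inpin(); print({k:round(float(v),4) for k,v in i.items()}, "normal force",round(float(-R[:,0]@np.array(s["ft_force"])),2),"along",round(float(R[:,2]@np.array(s["ft_force"])),2))
E
python3 chk.py
```

```text
t 14.1 TCP [ 0.5428 -0.1791  0.2375] in die frame mm [   0.7069 -211.1741  119.4539] yaw -0.24726745206712428 tilt [-0.8538 -0.0021 -0.5205] F [-1.1269  7.1346  5.9086] 6.891745788973542e-06
{'x': 0.0007, 'r': 0.1726, 'angle': 0.6427, 'tilt': 0.5475, 'q': 0.1211} normal force 8.51 along 2.6
```

Request:
servo_tool(targets=[{"fingers": 0, "dx": 2, "dy": 0, "dz": 0, "ax": 0, "ay": -0.01, "az": 0}, {"fingers": 0, "dx": 3.5, "dy": 0, "dz": 0, "ax": 0, "ay": -0.02, "az": 0}, {"fingers": 0, "dx": 3.5, "dy": 0, "dz": 0, "ax": 0, "ay": -0.02, "az": 0}])

```text
t: 14.35
tool_pos: [0.5424, -0.1808, 0.2351]
eef_rot: [[-0.121, -0.97, 0.211], [-0.489, 0.243, 0.837], [-0.864, -0.002, -0.504]]
ft_force: [-2.4, 7.0, 8.7]
grip_width: -0.0002
```

```bash
python3 chk.py
```

```text
t 14.35 TCP [ 0.5424 -0.1808  0.2351] in die frame mm [   0.7556 -212.9595  117.0525] yaw -0.24727885660349289 tilt [-0.8638 -0.0024 -0.5039] F [-2.3511  7.0257  8.7103] -0.00016653045189403434
{'x': 0.0008, 'r': 0.1726, 'angle': 0.6253, 'tilt': 0.5281, 'q': 0.1384} normal force 10.68 along 1.0
```

Request:
servo_tool(targets=[{"fingers": 0, "dx": 2, "dy": 0, "dz": 0, "ax": 0, "ay": -0.01, "az": 0}, {"fingers": 0, "dx": 3.5, "dy": 0, "dz": 0, "ax": 0, "ay": -0.02, "az": 0}, {"fingers": 0, "dx": 3.5, "dy": 0, "dz": 0, "ax": 0, "ay": -0.02, "az": 0}])

```text
t: 14.6
tool_pos: [0.542, -0.1827, 0.2321]
eef_rot: [[-0.116, -0.97, 0.214], [-0.473, 0.243, 0.847], [-0.873, -0.002, -0.487]]
ft_force: [-1.1, 6.1, 7.4]
grip_width: -0.0
```

```bash
python3 chk.py
```

```text
t 14.6 TCP [ 0.542  -0.1827  0.2321] in die frame mm [   0.7648 -214.9509  114.1267] yaw -0.24727140075934803 tilt [-0.8735 -0.0024 -0.4869] F [-1.0829  6.1472  7.4046] -2.439784988582378e-05
{'x': 0.0008, 'r': 0.1726, 'angle': 0.6048, 'tilt': 0.5085, 'q': 0.1589} normal force 9.25 along 1.37
```

Request:
servo_tool(targets=[{"fingers": 0, "dx": 2, "dy": 0, "dz": 0, "ax": 0, "ay": -0.01, "az": 0}, {"fingers": 0, "dx": 3.5, "dy": 0, "dz": 0, "ax": 0, "ay": -0.02, "az": 0}, {"fingers": 0, "dx": 3.5, "dy": 0, "dz": 0, "ax": 0, "ay": -0.02, "az": 0}])

```text
t: 14.85
tool_pos: [0.5415, -0.1851, 0.2282]
eef_rot: [[-0.112, -0.97, 0.216], [-0.456, 0.243, 0.856], [-0.883, -0.002, -0.47]]
ft_force: [0.6, 0.1, 1.4]
grip_width: -0.0004
```

```bash
python3 chk.py
```

```text
t 14.85 TCP [ 0.5415 -0.1851  0.2282] in die frame mm [   0.8515 -217.4027  110.1651] yaw -0.2468610647164929 tilt [-0.8826 -0.0022 -0.4701] F [0.6047 0.0699 1.4395] -0.0004067656059268227
{'x': 0.0009, 'r': 0.1724, 'angle': 0.5779, 'tilt': 0.4894, 'q': 0.186} normal force 1.37 along -0.49
```

Request:
servo_tool(targets=[{"fingers": 0, "dx": 2, "dy": 0, "dz": 0, "ax": 0, "ay": -0.01, "az": 0}, {"fingers": 0, "dx": 3.5, "dy": 0, "dz": 0, "ax": 0, "ay": -0.02, "az": 0}, {"fingers": 0, "dx": 3.5, "dy": 0, "dz": 0, "ax": 0, "ay": -0.02, "az": 0}])

```text
t: 15.1
tool_pos: [0.541, -0.187, 0.2248]
eef_rot: [[-0.109, -0.97, 0.218], [-0.439, 0.243, 0.865], [-0.892, -0.002, -0.453]]
ft_force: [1.1, 0.7, 4.8]
grip_width: -0.0
```

```bash
python3 chk.py
```

```text
t 15.1 TCP [ 0.541  -0.187   0.2248] in die frame mm [   0.9137 -219.3442  106.8364] yaw -0.2468636761511389 tilt [-0.8918 -0.0018 -0.4525] F [1.0987 0.6645 4.8123] -3.352133560394493e-05
{'x': 0.0009, 'r': 0.1722, 'angle': 0.5555, 'tilt': 0.4696, 'q': 0.2084} normal force 4.7 along -1.36
```

The first click came between q ≈ 0.16 and 0.186 (force 9 → 1.4 N), so the angle estimate is good. On to the second click.

Request:
servo_tool(targets=[{"fingers": 0, "dx": 2.3, "dy": 0, "dz": 0, "ax": 0, "ay": -0.013, "az": 0}, {"fingers": 0, "dx": 4.6, "dy": 0, "dz": 0, "ax": 0, "ay": -0.026, "az": 0}, {"fingers": 0, "dx": 7, "dy": 0, "dz": 0, "ax": 0, "ay": -0.04, "az": 0}, {"fingers": 0, "dx": 7, "dy": 0, "dz": 0, "ax": 0, "ay": -0.04, "az": 0}])

```text
t: 15.43
tool_pos: [0.5403, -0.1903, 0.2188]
eef_rot: [[-0.1, -0.97, 0.222], [-0.404, 0.244, 0.881], [-0.909, -0.002, -0.417]]
ft_force: [-0.6, 1.4, 6.3]
grip_width: -0.0002
```

```bash
python3 chk.py
```

```text
t 15.4333 TCP [ 0.5403 -0.1903  0.2188] in die frame mm [   0.963  -222.7408  100.8486] yaw -0.24717812896857044 tilt [-0.9091 -0.0021 -0.4166] F [-0.5604  1.4057  6.2716] -0.00022169313885724617
{'x': 0.001, 'r': 0.1721, 'angle': 0.5155, 'tilt': 0.4297, 'q': 0.2484} normal force 6.21 along -1.5
```

Request:
servo_tool(targets=[{"fingers": 0, "dx": 2, "dy": 0, "dz": 0, "ax": 0, "ay": -0.01, "az": 0}, {"fingers": 0, "dx": 3.5, "dy": 0, "dz": 0, "ax": 0, "ay": -0.02, "az": 0}, {"fingers": 0, "dx": 3.5, "dy": 0, "dz": 0, "ax": 0, "ay": -0.02, "az": 0}])

```text
t: 15.68
tool_pos: [0.5399, -0.192, 0.2156]
eef_rot: [[-0.095, -0.97, 0.224], [-0.387, 0.244, 0.889], [-0.917, -0.002, -0.399]]
ft_force: [-0.5, -0.8, 5.6]
grip_width: -0.0001
```

```bash
python3 chk.py
```

```text
t 15.6833 TCP [ 0.5399 -0.192   0.2156] in die frame mm [   0.9711 -224.4339   97.6085] yaw -0.24695383610199517 tilt [-0.9169 -0.0019 -0.399 ] F [-0.4674 -0.8475  5.6107] -5.2604183346525604e-05
{'x': 0.001, 'r': 0.172, 'angle': 0.4943, 'tilt': 0.4105, 'q': 0.2697} normal force 4.77 along -3.1
```

Request:
servo_tool(targets=[{"fingers": 0, "dx": 2, "dy": 0, "dz": 0, "ax": 0, "ay": -0.01, "az": 0}, {"fingers": 0, "dx": 3.5, "dy": 0, "dz": 0, "ax": 0, "ay": -0.02, "az": 0}, {"fingers": 0, "dx": 3.5, "dy": 0, "dz": 0, "ax": 0, "ay": -0.02, "az": 0}])

```text
t: 15.93
tool_pos: [0.5394, -0.1928, 0.2115]
eef_rot: [[-0.091, -0.97, 0.226], [-0.368, 0.244, 0.897], [-0.925, -0.001, -0.38]]
ft_force: [2.1, 0.8, 3.2]
grip_width: 0.0
```

```bash
python3 chk.py
```

```text
t 15.9333 TCP [ 0.5394 -0.1928  0.2115] in die frame mm [   0.715  -225.389    93.5331] yaw -0.2465868261407043 tilt [-0.9251 -0.0012 -0.3796] F [2.1147 0.805  3.2456] 1.90028226497312e-05
{'x': 0.0007, 'r': 0.171, 'angle': 0.4707, 'tilt': 0.3894, 'q': 0.2937} normal force 3.49 along -0.03
```

Request:
servo_tool(targets=[{"fingers": 0, "dx": 2, "dy": 0, "dz": 0, "ax": 0, "ay": -0.01, "az": 0}, {"fingers": 0, "dx": 3.5, "dy": 0, "dz": 0, "ax": 0, "ay": -0.02, "az": 0}, {"fingers": 0, "dx": 3.5, "dy": 0, "dz": 0, "ax": 0, "ay": -0.02, "az": 0}])

```text
t: 16.18
tool_pos: [0.5392, -0.1941, 0.2089]
eef_rot: [[-0.087, -0.97, 0.228], [-0.351, 0.244, 0.904], [-0.932, -0.001, -0.361]]
ft_force: [0.5, 0.2, 6.7]
grip_width: 0.0004
```

```bash
python3 chk.py
```

```text
t 16.1833 TCP [ 0.5392 -0.1941  0.2089] in die frame mm [   0.7788 -226.6287   90.8997] yaw -0.2465550272294017 tilt [-0.9324 -0.0014 -0.3615] F [0.4944 0.2081 6.6562] 0.000426448160208486
{'x': 0.0008, 'r': 0.1709, 'angle': 0.4536, 'tilt': 0.3699, 'q': 0.3108} normal force 6.32 along -2.11
```

Request:
servo_tool(targets=[{"fingers": 0, "dx": 2, "dy": 0, "dz": 0, "ax": 0, "ay": -0.01, "az": 0}, {"fingers": 0, "dx": 3.5, "dy": 0, "dz": 0, "ax": 0, "ay": -0.02, "az": 0}, {"fingers": 0, "dx": 3.5, "dy": 0, "dz": 0, "ax": 0, "ay": -0.02, "az": 0}])

```text
t: 16.43
tool_pos: [0.5389, -0.1953, 0.2064]
eef_rot: [[-0.082, -0.97, 0.229], [-0.333, 0.244, 0.911], [-0.939, -0.002, -0.343]]
ft_force: [-1.2, 1.6, 10.1]
grip_width: 0.0005
```

```bash
python3 chk.py
```

```text
t 16.4333 TCP [ 0.5389 -0.1953  0.2064] in die frame mm [   0.7847 -227.8811   88.3832] yaw -0.24675758857105304 tilt [-0.9393 -0.0017 -0.3431] F [-1.2376  1.5856 10.0692] 0.00048139362464689534
{'x': 0.0008, 'r': 0.171, 'angle': 0.4372, 'tilt': 0.3502, 'q': 0.3272} normal force 9.88 along -2.29
```

Request:
servo_tool(targets=[{"fingers": 0, "dx": 2, "dy": 0, "dz": 0, "ax": 0, "ay": -0.01, "az": 0}, {"fingers": 0, "dx": 3.5, "dy": 0, "dz": 0, "ax": 0, "ay": -0.02, "az": 0}, {"fingers": 0, "dx": 3.5, "dy": 0, "dz": 0, "ax": 0, "ay": -0.02, "az": 0}])

```text
t: 16.68
tool_pos: [0.5386, -0.1966, 0.2035]
eef_rot: [[-0.077, -0.97, 0.231], [-0.315, 0.244, 0.917], [-0.946, -0.002, -0.325]]
ft_force: [-1.8, 1.9, 11.8]
grip_width: -0.0002
```

```bash
python3 chk.py
```

```text
t 16.6833 TCP [ 0.5386 -0.1966  0.2035] in die frame mm [   0.8975 -229.2173   85.4628] yaw -0.24679454960517966 tilt [-0.9458 -0.0021 -0.3247] F [-1.836   1.8534 11.8112] -0.00015885780713801012
{'x': 0.0009, 'r': 0.171, 'angle': 0.4184, 'tilt': 0.3307, 'q': 0.346} normal force 11.61 along -2.56
```

Request:
servo_tool(targets=[{"fingers": 0, "dx": 2, "dy": 0, "dz": 0, "ax": 0, "ay": -0.01, "az": 0}, {"fingers": 0, "dx": 3.5, "dy": 0, "dz": 0, "ax": 0, "ay": -0.02, "az": 0}, {"fingers": 0, "dx": 3.5, "dy": 0, "dz": 0, "ax": 0, "ay": -0.02, "az": 0}])

```text
t: 16.93
tool_pos: [0.5383, -0.1978, 0.2006]
eef_rot: [[-0.073, -0.97, 0.233], [-0.297, 0.244, 0.923], [-0.952, -0.002, -0.306]]
ft_force: [-3.9, 2.6, 13.4]
grip_width: -0.0004
```

```bash
python3 chk.py
```

```text
t 16.9333 TCP [ 0.5383 -0.1978  0.2006] in die frame mm [   0.8652 -230.4942   82.5854] yaw -0.24696616434134294 tilt [-0.952  -0.0021 -0.306 ] F [-3.8654  2.6098 13.3959] -0.00039167714886099525
{'x': 0.0009, 'r': 0.171, 'angle': 0.4, 'tilt': 0.311, 'q': 0.3644} normal force 13.25 along -2.59
```

Request:
servo_tool(targets=[{"fingers": 0, "dx": 1, "dy": 0, "dz": 0, "ax": 0, "ay": -0.006, "az": 0}, {"fingers": 0, "dx": 2, "dy": 0, "dz": 0, "ax": 0, "ay": -0.012, "az": 0}, {"fingers": 0, "dx": 2, "dy": 0, "dz": 0, "ax": 0, "ay": -0.012, "az": 0}])

```text
t: 17.18
tool_pos: [0.5378, -0.1978, 0.1962]
eef_rot: [[-0.071, -0.97, 0.233], [-0.284, 0.243, 0.927], [-0.956, -0.0, -0.293]]
ft_force: [0.7, -0.2, 2.7]
grip_width: -0.0002
```

```bash
python3 chk.py
```

```text
t 17.1833 TCP [ 0.5378 -0.1978  0.1962] in die frame mm [   0.3815 -230.5942   78.1649] yaw -0.24605941858691688 tilt [-0.9561 -0.0005 -0.2931] F [ 0.7432 -0.2497  2.718 ] -0.0001533614246094665
{'x': 0.0004, 'r': 0.1694, 'angle': 0.3757, 'tilt': 0.2975, 'q': 0.3893} normal force 2.58 along -0.86
```

The third click is made (13.3 → 2.6 N at q ≈ 0.389). I'll go a little further for margin and hold.

Request:
servo_tool(targets=[{"fingers": 0, "dx": 1.5, "dy": 0, "dz": 0, "ax": 0, "ay": -0.008, "az": 0}, {"fingers": 0, "dx": 3, "dy": 0, "dz": 0, "ax": 0, "ay": -0.016, "az": 0}, {"fingers": 0, "dx": 3, "dy": 0, "dz": 0, "ax": 0, "ay": -0.016, "az": 0}, {"fingers": 0, "dx": 3, "dy": 0, "dz": 0, "ax": 0, "ay": -0.016, "az": 0}, {"fingers": 0, "dx": 3, "dy": 0, "dz": 0, "ax": 0, "ay": -0.016, "az": 0}])

```text
t: 17.6
tool_pos: [0.5376, -0.1987, 0.1938]
eef_rot: [[-0.067, -0.97, 0.234], [-0.27, 0.243, 0.932], [-0.96, -0.0, -0.278]]
ft_force: [-1.4, -0.2, 7.0]
grip_width: -0.0
```

```bash
python3 chk.py; python3 - <<'E'
from tip import *
p=read_camera("side")
for n in ("lug","lug_mouth"):
    for o in place_of(n,p)[:4]: print(n,round(o["score"],2),np.round(o["at"],1))
print("exp lug",proj(p,np.r_[D,.118]),"mouth",proj(p,np.r_[D-.046*Rz[:,0],.1245]))
m=cv2.inRange(cv2.cvtColor(p["pixels"],cv2.COLOR_BGR2HSV),(0,90,40),(18,255,255))[230:280,270:330]; n,l,st,ce=cv2.connectedComponentsWithStats(m)
for i in range(1,n):
    if st[i,4]>8: print(st[i]+[270,230,0,0,0])
cv2.imwrite("pics/end.png",cv2.resize(p["pixels"][180:300,250:410],(640,480),interpolation=cv2.INTER_CUBIC))
E
```

```text
t 17.6 TCP [ 0.5376 -0.1987  0.1938] in die frame mm [   0.4215 -231.4656   75.7641] yaw -0.24589422839083505 tilt [-0.9605 -0.0003 -0.2783] F [-1.4455 -0.2389  6.9764] -1.0366767197077721e-05
{'x': 0.0004, 'r': 0.1694, 'angle': 0.3606, 'tilt': 0.2821, 'q': 0.4043} normal force 6.54 along -2.5
t 17.6 TCP [ 0.5376 -0.1987  0.1938] in die frame mm [   0.4215 -231.4656   75.7641] yaw -0.24589422839083505 tilt [-0.9605 -0.0003 -0.2783] F [-1.4455 -0.2389  6.9764] -1.0366767197077721e-05
lug 0.83 [425.6 308.7]
lug 0.67 [358.2 348.4]
lug 0.63 [256.5 299. ]
lug_mouth 0.92 [405.9 299.2]
lug_mouth 0.6 [262.8 306.1]
lug_mouth 0.51 [336.5 349.8]
exp lug (np.float64(254.37200384441482), np.float64(296.8923282539928)) mouth (np.float64(264.98551926047344), np.float64(306.2337302325652))
[296 253  12  14  95]
```

View pics/end.png

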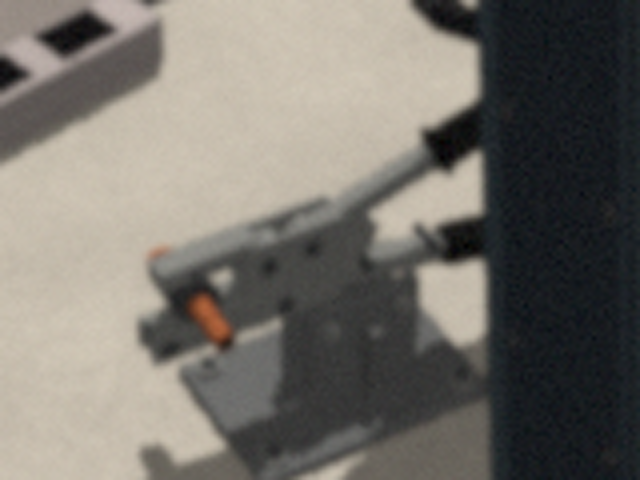

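The final view shows the lug in the die at (256,299), with its open end towards the robot and the upper jaw closed onto it. The handle is down at q ≈ 0.404 and is pressed with about 6.5 N. I'm handing in.

```bash
python3 -c "
from workcell import sign_off,observe
print(sign_off()); s=observe(); print(s['t'],s['ft_force'],s['tool_pos'])"
```

```text
the job is handed in; nothing more can be done
None
the job is handed in; nothing more can be done
```

The long copper lug lies in the lower die, let go, with its open end facing the robot. I pushed the upper handle down three clicks and handed in at about 17.6 s, still pressing it. The hand-in gave no verdict.

**Clicks:** The force dropped clearly at the first click (9 → 1.4 N near 0.18 rad) and the third (13.3 → 2.6 N near 0.385 rad). The second, near 0.28 rad, showed as a softer fall to 3.5 N before the force climbed again. The 13 N peak before the third click was slightly above the 5 to 12 N stated.

**Last checks:**
- **Handle:** the last angle was about 0.404 rad, calculated from the tool position. The fingers pressed with about 6.5 N.
- **Lug:** the side camera placed it within about 2 pixels of where it should be in the die. The final picture shows the upper jaw down on the barrel.
- **Wrist camera:** after release it showed the mouth about 1.5 mm further out than ideal.
- **Crimper position:** the cameras disagreed by a few millimetres at first. I settled it from the known sizes of the holder and foot.
- **Other things on the bench:** I did not measure them again at the end. The only contact forces I saw were on the lug and the handle.

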